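# Snap two sample tubes into the mixer and switch it on

### The arm

A 7-joint arm with a two-finger parallel gripper is mounted at the origin on a cart in front of the work surface, level with it; the furniture and walls round the work are solid. World frame = base frame: x ahead of the robot, y to its left, z up, the work surface at z = 0. Lengths are in mm, angles in rad, forces in N, time in s.
With the tool pointing down it reaches from about 425 to 950 mm from the base axis. Payload 4.7 kg.
Tool frame: the origin (TCP) lies at the centre of the arm's flange, where the gripper is bolted on; the fingertips stand 173 mm ahead of it and the grasp point (between the pads) lies 155 mm ahead of it; x points along the fingers, z is the direction in which the jaws open and shut, and the axes are right-handed (so a half turn about x gives the same grasp; the last joint's range is limited). The gripper opens to 85 mm and grips with 20 to 120 N. Pads are 22 mm wide; open, the fingers measure 114 mm over their backs; the gripper's body (76 mm by 85 mm) begins 54 mm behind the grasp point. The pads swing forward as they close: fully open they stand 13 mm farther back than shut.
Start: joints at [-1.178, 0.469, -0.049, 1.532, 0.024, 1.141, -0.082], TCP at [276.311, 615.859, 404.735] pointing down, gripper open.
Joint ranges: [-2.59, 2.59], [-0.33, 1.99], [-1.39, 1.29], [0.1, 2.45], [-1.04, 4.18], [0.21, 1.99], [-2.66, 2.66]. Speed limits (rad/s): [2.57, 2.57, 3.14, 3.14, 3.14, 3.14, 3.14].

### API

Orientations are given as a rotation vector (axis times angle).
In Python, from cell import get_obs, grab_frame, hand_in gives the robot as it stands. The module is installed in compiled form; this text tells all that it offers.
- The arm moves only by the tool arm_command, never from a script. Its argument "series" is a list of rows, each a list of 3 entries, a list of its own where there are three numbers: the opening, from 0 (shut) to 1 (fully open), then the shift along the world's x, y, z in mm, then the turn, a rotation vector about the world's x, y, z in degrees. A call has exactly 8 rows; each row shifts and turns the pose as measured when the row begins; what a row does not reach is not made up. A row lasts 1/12 s, in which the tool goes at most 41.7 mm and 7.16 degrees, less where a joint would pass 70% of its speed; a pose out of reach is approached as far as the arm can. A call is refused whole if a number of a shift passes 41.7 or a number of a turn 7.16, either way. A call with a gripper value outside its range is refused whole. The fingers move at their own pace and stop on an object; the grip force is fixed at half the most. Time passes only in rows, so rows that do not move let the fingers close, or fill a call up. It gives the time, the measured TCP pose, the force and the opening at its end, in the units of the state.
- get_obs(): the state, without advancing time (a new reading comes with each control period).
- grab_frame(name): name is "scene" or "top"; returns a dict with "img" (420x560x3 uint8, red, green, blue), "vfov" (degrees; the focal length in pixels is half the picture's height over the tangent of half this angle, whatever the lens; pixels are square), "cx", "cy" (the principal point, pixels), "R" (3x3) and "t" (3): a world point X has camera coordinates R X + t. Camera axes: x right, y down, z forward; pixel columns grow to the right and rows downward; lengths in mm; the calibration is good to about 2 mm. A picture is of the moment at which its call begins. There is no depth.
- hand_in(): hands the job in, once; it reports no verdict.
The state is a dict: "time_s": time; "q": joint angles; "qd": joint speeds; "joint_torque": joint torques, N m; "eef_pos": TCP position; "eef_rot": TCP orientation; "contact_force": force on the tool from outside, world axes, zero at the start; "moment": the same for the moment, N m; "finger_gap": finger opening in mm.
Only numpy, scipy, OpenCV 4.12 (cv2) and the standard library are available. Lean on these libraries where they do the work, as an engineer would, in place of code of your own. Each camera call takes 0.05 s, during which the arm holds its last target.

### The job

Press the red-capped tube into the spring cradle with the red base plate and the blue-capped tube into the one with the blue base plate, each snapped fully home on its saddles and centred lengthwise so that its cap is clear of the spring fingers. Once both are in, flip the mixer's toggle switch over to the green-dot side. Leave the vials and the beaker standing where they are.

Things in the scene. Friction and masses are not known exactly. Their poses are not given: they have to be found in the camera images.
- tube_red_center (a point): centre of the loose white sample tube with red screw cap and red band: round, 130 mm long, barrel 20 mm in diameter; the cap is 25 mm in diameter and the last 19 mm of the length. Point on the axis half-way along; x runs along the tube to the cap. 24 to 40 g. It starts lying level on its grey rest, axis 36 mm above the table
- rest_red: fixed grey rest under the red-capped tube: base plate 110 x 56 mm, 5 mm thick, with two V-notched posts 8 mm thick, 36 mm either side of its centre along x. The tube lies along x; the barrel between the posts is free for a grasp across it. Origin under its centre, on the table
- cradle_red_seat (a point): seat of the cradle with red base plate: where the tube's centre lies when fully home on the two V-shaped saddles, 34 mm above the deck (74 mm above the table). x runs along the seated tube, y across, z up. Either end of the tube may point either way
- cradle_red: fixed cradle, red base plate 92 x 50 mm, top 30 mm below the seat. Two pairs of steel spring fingers, 12 mm wide, stand 32 mm either side of the seat along x (50 mm free between them); mouth 33 mm wide at 20 mm above the seat, 14 mm at 8 mm above. A tube first meets them 16 to 20 mm above the seat; snapping it in takes 8 to 12 N in all. Origin on the deck
- tube_blue_center (a point): centre of the loose white sample tube with blue screw cap and blue band: round, 130 mm long, barrel 20 mm in diameter; the cap is 25 mm in diameter and the last 19 mm of the length. Point on the axis half-way along; x runs along the tube to the cap. 24 to 40 g. It starts lying level on its grey rest, axis 36 mm above the table
- rest_blue: fixed grey rest under the blue-capped tube: base plate 110 x 56 mm, 5 mm thick, with two V-notched posts 8 mm thick, 36 mm either side of its centre along x. The tube lies along x; the barrel between the posts is free for a grasp across it. Origin under its centre, on the table
- cradle_blue_seat (a point): seat of the cradle with blue base plate: where the tube's centre lies when fully home on the two V-shaped saddles, 34 mm above the deck (74 mm above the table). x runs along the seated tube, y across, z up. Either end of the tube may point either way
- cradle_blue: fixed cradle, blue base plate 92 x 50 mm, top 30 mm below the seat. Two pairs of steel spring fingers, 12 mm wide, stand 32 mm either side of the seat along x (50 mm free between them); mouth 33 mm wide at 20 mm above the seat, 14 mm at 8 mm above. A tube first meets them 16 to 20 mm above the seat; snapping it in takes 8 to 12 N in all. Origin on the deck
- toggle_pivot (a point): pivot of the bat toggle switch on the black front strip of the mixer, 5 mm above the deck (45 mm above the table), 102 mm from the line through the two seats on the robot's side. The frame is the mixer's: x points across the deck towards the cradles, y to the mixer's left, z up
- toggle_tip (a point): tip of the steel bat of the toggle, 34 mm from the pivot, 7 to 9 mm thick near the tip. Off, it leans to the mixer's +y side (white dot), tip 11 mm from upright; on, it leans as far to the -y side (green dot)
- toggle (a joint): angle of the toggle: 0 off (leaning to the mixer's +y), 0.64 rad on (leaning to -y). It is bistable: pushed over its centre (0.32) it snaps across by itself; about 1 N at the tip
- mixer: white fixed tube mixer, 210 x 190 mm, deck 40 mm above the table, carrying the two cradles side by side, their seats 50 mm either side of its centre line and 22 mm beyond its origin in x. Origin on the table, x points away from the control strip towards the cradles, y to its left. Which cradle is left varies
- vial_a: white sample vial with blue cap, 26 mm in diameter, 60 mm high; origin at the centre of its underside, stands upright, loose; a bystander to leave standing where it is
- vial_b: white sample vial with black cap, 26 mm in diameter, 60 mm high; origin at the centre of its underside, stands upright, loose; a bystander to leave standing where it is
- vial_c: white sample vial with white cap, 25 mm in diameter, 60 mm high; origin at the centre of its underside, stands upright, loose; a bystander to leave standing where it is
- beaker_a: clear plastic beaker with a yellow band, 77 mm wide, 86 mm high; origin at the centre of its underside, stands upright, loose; a bystander to leave standing where it is
Things that resemble listed ones, but are neither listed nor needed, are in the scene too. Leave any black look-alike of the part that bears tube_red_center alone. What is shaped like the part that bears tube_blue_center but turquoise is not meant.

How it is judged (in metres and radians):
On the way, in this order (a step that is already met when the one before it is completed fails the run):
1. both tubes are snapped fully home in the cradles of their own colours (x of tube_red_center in the frame of cradle_red_seat between -0.008 and 0.008 m and y of tube_red_center in the frame of cradle_red_seat between -0.003 and 0.003 m and z of tube_red_center in the frame of cradle_red_seat between -0.003 and 0.003 m and angle between the x axis of tube_red_center and the x axis of cradle_red_seat, either way round below 0.06 rad and x of tube_blue_center in the frame of cradle_blue_seat between -0.008 and 0.008 m and y of tube_blue_center in the frame of cradle_blue_seat between -0.003 and 0.003 m and z of tube_blue_center in the frame of cradle_blue_seat between -0.003 and 0.003 m and angle between the x axis of tube_blue_center and the x axis of cradle_blue_seat, either way round below 0.06 rad), for 0.2 s.
2. then the toggle is flipped to the green-dot side (value of joint toggle above 0.5 rad), for 0.2 s.
At the end, for the whole second after the job is handed in: Each tube lies in the cradle of its own colour: centre within 8 mm of the seat lengthwise, 3 mm across and 3 mm in height, axis within 0.06 rad of the cradle's; the toggle beyond 0.5 rad (green-dot side) (all of step 1 and value of joint toggle above 0.5 rad); the robot touches nothing.
It fails at once if a vial or the beaker is knocked over or shifted by more than 30 mm (angle between any of vial_a, vial_b, vial_c, beaker_a's own z axis and vertical above 0.5 rad or distance of any of vial_a, vial_b, vial_c, beaker_a from where it was at the start of the episode above 0.03 m).
It also fails if it takes over 72 s, if anything falls off the work surface, if the arm or the gripper's body presses on something with over 40 N, if the wrist force passes 120 N, or if a joint passes its speed limit or range.

## Working session

There is one attempt and no reset: what is moved stays moved. The work goes in short steps, Python scripts to look and compute and a tool call to move; the robot and the scene stay as the last step left them, time stands still between calls to the robot, and variables do not carry over. Pictures are saved under pics/ and viewed, and the job is handed in when it is done.

Besides the shell and the picture viewer there is one more tool, called as name(argument=value, ...) on one line, values as JSON. arm_command: Moves the arm, as the interface text tells. Its arguments: {"type":"object","properties":{"series":{"type":"array","items":{"type":"array"}}},"required":["series"]}

```bash
mkdir -p pics; python3 - <<'E'
from cell import *
import cv2,json
o=get_obs();print({k:(v if not hasattr(v,'tolist') else v.tolist()) for k,v in o.items()})
for n in ("scene","top"):
    f=grab_frame(n);cv2.imwrite(f"pics/{n}0.png",f["img"][:,:,::-1]);print(n,f["vfov"],f["cx"],f["cy"],f["R"],f["t"])
E
```

```text
{'time_s': 0.0, 'q': [-1.177920683301454, 0.46945045575518507, -0.04859231765936758, 1.5337016125431224, 0.024096439172048362, 1.1409947365302242, -0.08229748752657275], 'qd': [-0.0005535620013298416, 0.000827319917915641, -0.0017580270361543283, 0.0007260350725878828, 0.0005016218650192455, -0.0002644325211904069, -0.000449360342144536], 'joint_torque': [0.0001588711984368274, -51.0307252407074, -0.04643658176064491, -23.77128839492798, 0.010766233317553997, 0.007519671635236591, 1.620874741092848e-05], 'eef_pos': [276.2110492861576, 615.6292435999412, 403.6517425350864], 'eef_rot': [-0.8943160379661294, 1.3813493780425012, 0.8924610633953494], 'contact_force': [-0.17212397956498193, 0.3133630792869218, 1.3724699217081109], 'moment': [0.10995113206371283, -0.019848864593140853, -0.020888500407533497], 'finger_gap': 85.01121687892079}
scene 50.43953001205337 275.866938852509 219.4829206663115 [[ 0.81938229 -0.57272597  0.02444638]
 [-0.22596778 -0.36188994 -0.90441928]
 [ 0.52683131  0.73554105 -0.42594382]] [-483.88607459  197.82958294 1027.09912267]
top 50.91181329751141 274.7530468627271 207.45458851096834 [[ 2.17754844e-03 -9.99996912e-01  1.19746499e-03]
 [-9.91591883e-01 -2.31417914e-03 -1.29383856e-01]
 [ 1.29386228e-01 -9.05656945e-04 -9.91593860e-01]] [ -10.52323596  586.07456456 1175.82762548]
```

View pics/scene0.png

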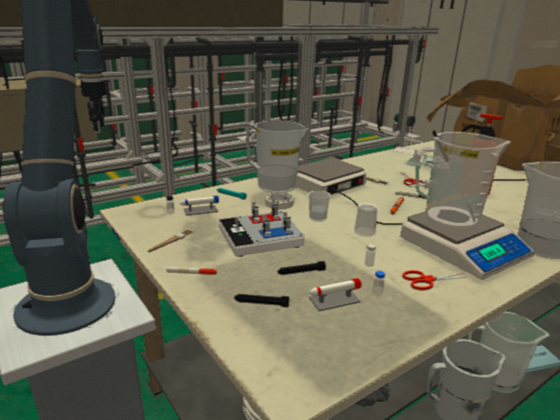

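View pics/top0.png

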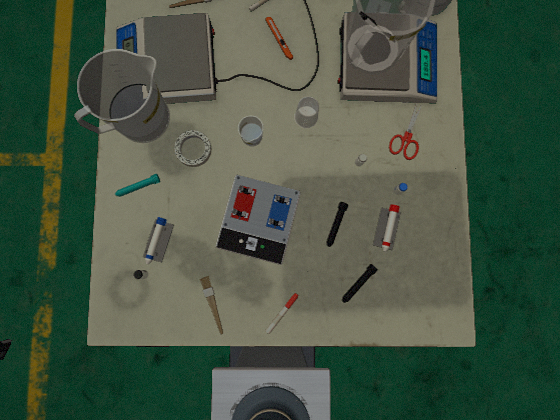

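Red candidates in the top view: the tube on a rest at (390,227), a red-capped marker at (283,313), and black look-alikes at (338,223) and (360,283). Blue candidates: the tube on a rest at (155,240) and a turquoise one at (137,185). I choose the two on grey rests and check them close up.

```bash
python3 - <<'E'
import cv2,numpy as np
t=cv2.imread("pics/top0.png");s=cv2.imread("pics/scene0.png")
def c(i,x,y,w,h,k):return cv2.resize(i[y:y+h,x:x+w],None,fx=k,fy=k,interpolation=cv2.INTER_CUBIC)
a=c(t,210,170,100,100,4);b=c(t,360,190,70,70,4);d=c(t,125,205,70,70,4)
cv2.imwrite("pics/c1.png",np.hstack([a,np.vstack([b,d])[:400] if 0 else cv2.resize(np.vstack([b,d]),(200,400))]))
cv2.imwrite("pics/c1.png",a);cv2.imwrite("pics/c2.png",np.hstack([b,d]))
cv2.imwrite("pics/c3.png",c(s,210,190,110,75,7))
cv2.imwrite("pics/c4.png",np.hstack([c(s,300,260,80,60,5),c(s,160,180,70,60,5)]))
E
```

```text
(no output)
```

View pics/c1.png

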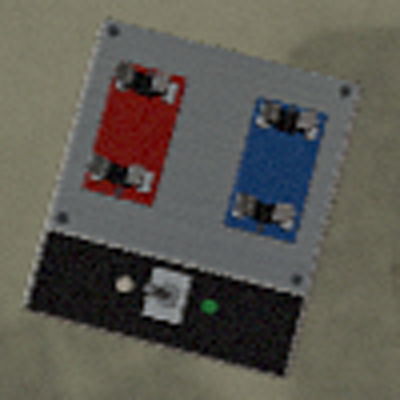

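View pics/c2.png

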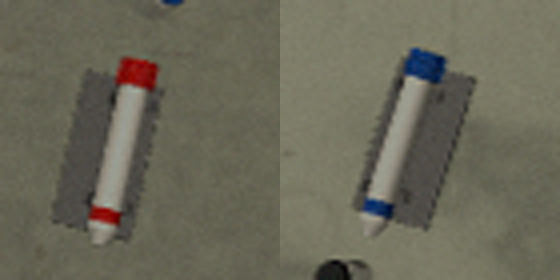

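View pics/c3.png

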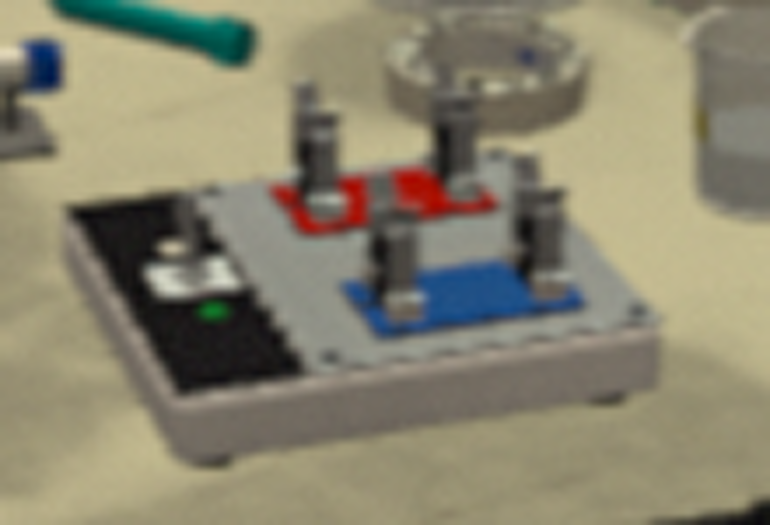

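View pics/c4.png

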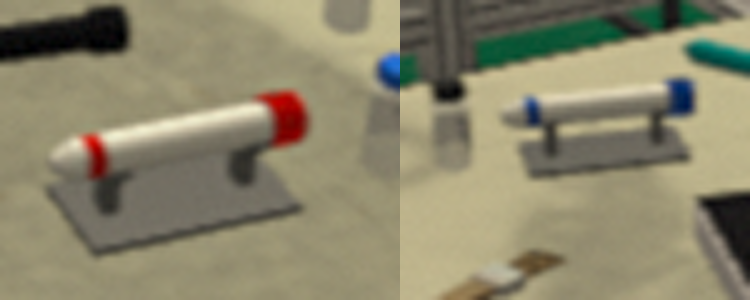

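```bash
cat > h.py <<'E'
import numpy as np,cv2
from cell import *
def ray(f,p,z):
    fl=210/np.tan(np.radians(f["vfov"]/2));R=np.array(f["R"]);t=np.array(f["t"])
    p=np.atleast_2d(p).astype(float)
    d=np.c_[(p[:,0]-f["cx"])/fl,(p[:,1]-f["cy"])/fl,np.ones(len(p))]@R
    C=-R.T@t
    s=(z-C[2])/d[:,2]
    return C+d*s[:,None]
def proj(f,X):
    fl=210/np.tan(np.radians(f["vfov"]/2));c=np.atleast_2d(X)@np.array(f["R"]).T+np.array(f["t"])
    return np.c_[c[:,0]/c[:,2]*fl+f["cx"],c[:,1]/c[:,2]*fl+f["cy"]]
def mask(img,kind,box):
    h=cv2.cvtColor(img,cv2.COLOR_RGB2HSV).astype(int);H,S,V=h[...,0],h[...,1],h[...,2]
    m={'red':((H<10)|(H>170))&(S>140)&(V>70),'blue':(H>100)&(H<125)&(S>120)&(V>50),'white':(S<45)&(V>125),'green':(H>45)&(H<80)&(S>120)&(V>60)}[kind]
    o=np.zeros_like(m);x,y,w,hh=box;o[y:y+hh,x:x+w]=m[y:y+hh,x:x+w];return o
def pts(m):
    y,x=np.nonzero(m);return np.c_[x,y]
E
python3 - <<'E'
from h import *
np.set_printoptions(precision=1,suppress=True)
f=grab_frame("top");im=f["img"]
# deck corners
c=np.array([[108,20],[358,85],[285,375],[25,305]])/4-.375+[210,170]
W=ray(f,c,40);print("deck",W,[np.linalg.norm(W[i]-W[(i+1)%4]) for i in range(4)],W.mean(0))
for k,b in (('red',(225,180,35,45)),('blue',(262,188,40,50))):
    p=ray(f,pts(mask(im,k,b)),44)[:,:2].astype(np.float32);r=cv2.minAreaRect(p);print("plate",k,len(p),r,p.mean(0))
for k,b in (('red',(370,195,35,60)),('blue',(135,205,40,65))):
    p=ray(f,pts(mask(im,k,b)|mask(im,'white',b)),36)[:,:2].astype(np.float32);r=cv2.minAreaRect(p);m=p.mean(0)
    u,s,v=np.linalg.svd(p-m);a=v[0]*np.sign(v[0,0]);q=(p-m)@a;print("tube",k,len(p),r,m,a,np.degrees(np.arctan2(a[1],a[0])),q.min(),q.max(),"mid",m+a*(q.min()+q.max())/2)
    w=(p-m)@[-a[1],a[0]];print("width",w.min(),w.max())
g=pts(mask(im,'green',(255,235,20,20)));print("green",ray(f,g.mean(0),41))
o=get_obs();R,_=cv2.Rodrigues(np.array(o["eef_rot"]));print(R,o["eef_pos"])
for n,px in dict(vb=(139,274),va=(403,187),vc=(362,159)).items(): print(n,ray(f,px,60))
E
```

```text
deck [[677.4  96.8  40. ]
 [632.2 -76.4  40. ]
 [433.5 -26.1  40. ]
 [480.2 150.5  40. ]] [np.float64(178.9770966861262), np.float64(204.96923777594586), np.float64(182.65071872548452), np.float64(204.38667832430988)] [555.8  36.2  40. ]
plate red 385 ((598.142822265625, 77.04164123535156), (48.81913757324219, 91.07268524169922), 75.92929077148438) [596.   76.6]
plate blue 391 ((573.2089233398438, -19.461688995361328), (48.62411117553711, 90.98181915283203), 75.39999389648438) [571.2 -19.2]
tube red 294 ((532.4835205078125, -322.6293640136719), (25.862031936645508, 129.8430633544922), 74.24950408935547) [ 538.2 -324.8] [ 1.  -0.3] -14.832614 -71.024124 58.730774 mid [ 532.3 -323.2]
width -13.285283 12.737629
tube blue 492 ((505.02020263671875, 321.5245361328125), (174.80416870117188, 108.4223403930664), 0.1341053545475006) [525.7 325.8] [ 1.  -0.1] -6.4906135 -110.09944 72.285576 mid [506.9 328. ]
width -54.865295 56.667923
green [[480.1  25.7  41. ]]
[[-0.  -0.9  0.4]
 [-0.   0.4  0.9]
 [-1.  -0.  -0. ]] [276.2 615.7 403.9]
vb [[404.7 350.   60. ]]
va [[ 640.1 -357.8   60. ]]
vc [[ 717.8 -248.1   60. ]]
```

```bash
python3 - <<'E'
from h import *
np.set_printoptions(precision=1,suppress=True)
f=grab_frame("top");im=f["img"]
hsv=cv2.cvtColor(im,cv2.COLOR_RGB2HSV)
print(hsv[240,140:172].tolist())
for k,b in (('red',(370,195,35,60)),('blue',(135,205,40,65))):
    for vth in (140,150,160):
        w=mask(im,'white',b)&(hsv[...,2]>vth)
        m=(mask(im,k,b)|w).astype(np.uint8)
        n,l,st,_=cv2.connectedComponentsWithStats(m);i=1+st[1:,4].argmax()
        p=ray(f,pts(l==i),36)[:,:2].astype(np.float32);mm=p.mean(0)
        print(k,vth,len(p),cv2.minAreaRect(p))
    m=mask(im,k,b).astype(np.uint8);n,l,st,ce=cv2.connectedComponentsWithStats(m)
    print(st[1:,4],ray(f,ce[1:],36))
E
```

```text
[[30, 47, 120], [27, 42, 122], [29, 42, 122], [26, 48, 121], [25, 46, 121], [30, 43, 119], [26, 48, 118], [28, 41, 93], [23, 41, 75], [21, 33, 78], [15, 29, 70], [20, 35, 145], [30, 25, 155], [36, 23, 157], [28, 25, 153], [18, 31, 146], [24, 33, 123], [26, 38, 94], [20, 32, 71], [15, 32, 80], [15, 30, 84], [21, 24, 75], [20, 39, 79], [26, 26, 79], [10, 20, 77], [23, 38, 80], [23, 29, 80], [34, 26, 77], [15, 23, 44], [27, 55, 92], [34, 42, 104], [28, 44, 105]]
red 140 248 ((532.8421630859375, -322.7304992675781), (25.862031936645508, 129.09783935546875), 74.24950408935547)
red 150 202 ((537.9150390625, -324.1612548828125), (25.862031936645508, 118.55630493164062), 74.24950408935547)
red 160 66 ((584.7835693359375, -337.3799743652344), (25.862031936645508, 21.16231346130371), 74.24950408935547)
[64 25] [[ 586.  -337.6   36. ]
 [ 488.1 -312.2   36. ]]
blue 140 224 ((499.22589111328125, 320.1662902832031), (24.242076873779297, 121.44326782226562), 70.3201675415039)
blue 150 171 ((500.4035339355469, 319.7451171875), (24.242076873779297, 118.9418716430664), 70.3201675415039)
blue 160 58 ((548.1126708984375, 302.79925537109375), (24.382909774780273, 17.259449005126953), 71.78886413574219)
[58 21] [[548.1 303.1  36. ]
 [451.7 332.7  36. ]]
```

```bash
cat > st.py <<'E'
from h import *
o=get_obs();R,_=cv2.Rodrigues(np.array(o["eef_rot"]));j=R[:,2]
print("t",round(o["time_s"],2),"pos",np.round(o["eef_pos"],1),"jawyaw",round(np.degrees(np.arctan2(j[1],j[0]))%180,2),"down",np.round(R[:,0],3),"F",np.round(o["contact_force"],1),"M",np.round(o["moment"],2),"gap",round(o["finger_gap"],1))
E
python3 st.py
```

```text
t 0.2 pos [276.2 615.7 404. ] jawyaw 65.84 down [-0.    -0.001 -1.   ] F [-0.7  0.1 -0.5] M [-0.   -0.05 -0.  ] gap 85.2
```

arm_command(series=[[1,[24,-32,0],[0,0,1]],[1,[24,-32,0],[0,0,1]],[1,[24,-32,0],[0,0,1]],[1,[24,-32,0],[0,0,1]],[1,[24,-32,0],[0,0,1]],[1,[24,-32,0],[0,0,1]],[1,[24,-32,0],[0,0,1]],[1,[24,-32,0],[0,0,1]]])

```text
time_s: 0.87
eef_pos: [462.5, 357.5, 401.4]
eef_rot: [-1.018, 1.323, 1.029]
contact_force: [0.1, 1.0, 0.1]
finger_gap: 85.6
```

```bash
python3 st.py
```

```text
t 0.87 pos [462.5 357.5 401.4] jawyaw 75.63 down [-0.008  0.002 -1.   ] F [0.1 1.  0.1] M [-0.02 -0.07 -0.03] gap 85.6
```

arm_command(series=[[1,[11,-13,-20],[0,0,-1]],[1,[11,-13,-20],[0,0,-1]],[1,[11,-12,-20],[0,0,-0.7]],[1,[0,0,-20],[0,0,0]],[1,[0,0,-20],[0,0,0]],[1,[0,0,-10],[0,0,0]],[1,[0,0,0],[0,0,0]],[1,[0,0,0],[0,0,0]]])

```text
time_s: 1.53
eef_pos: [505.5, 303.2, 289.2]
eef_rot: [-0.969, 1.346, 0.967]
contact_force: [-0.2, -0.1, 0.8]
finger_gap: 85.3
```

```bash
python3 st.py; python3 - <<'E'
from h import *
f=grab_frame("top");i=f["img"][180:300,90:230,::-1];cv2.imwrite("pics/a1.png",cv2.resize(i,None,fx=4,fy=4))
f=grab_frame("scene");i=f["img"][130:250,130:270,::-1];cv2.imwrite("pics/a2.png",cv2.resize(i,None,fx=4,fy=4))
E
```

```text
t 1.53 pos [505.5 303.2 289.2] jawyaw 71.47 down [-0.    -0.001 -1.   ] F [-0.2 -0.1  0.8] M [ 0.   -0.01  0.03] gap 85.3
```

View pics/a1.png

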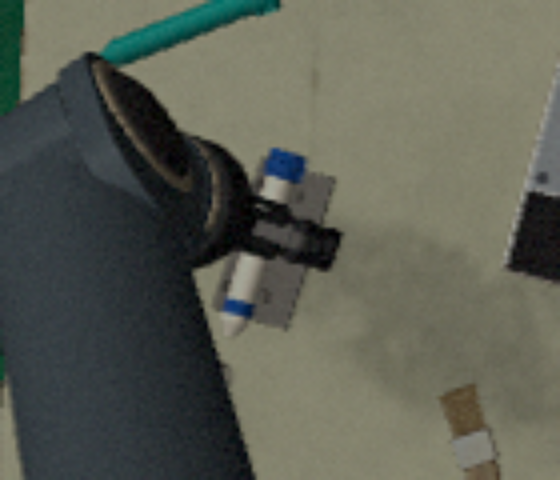

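View pics/a2.png

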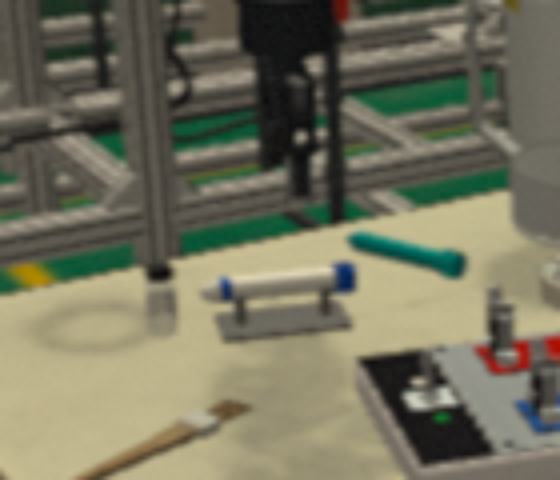

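The gripper hangs above the blue tube in the top crop (around (295,240)). It sits about 18 mm off, so I correct that and descend.

arm_command(series=[[1,[-5,8,0],[0,0,0.7]],[1,[-5,7,0],[0,0,0.7]],[1,[0,0,-10],[0,0,0]],[1,[0,0,-10],[0,0,0]],[1,[0,0,-10],[0,0,0]],[1,[0,0,-5],[0,0,0]],[1,[0,0,0],[0,0,0]],[1,[0,0,0],[0,0,0]]])

```text
time_s: 2.3
eef_pos: [493.6, 323.2, 255.0]
eef_rot: [-0.991, 1.325, 0.991]
contact_force: [-0.4, 0.2, 0.4]
finger_gap: 85.1
```

```bash
python3 st.py
```

```text
t 2.3 pos [493.6 323.2 255. ] jawyaw 73.32 down [ 0.006  0.005 -1.   ] F [-0.4  0.2  0.4] M [-0.    0.01  0.02] gap 85.1
```

arm_command(series=[[1,[1,-3,-12],[0,0,0]],[1,[0,0,-12],[0,0,0]],[1,[0,0,-12],[0,0,0]],[1,[0,0,-8],[0,0,0]],[1,[0,0,-4],[0,0,0]],[1,[0,0,0],[0,0,0]],[1,[0,0,0],[0,0,0]],[1,[0,0,0],[0,0,0]]])

```text
time_s: 2.97
eef_pos: [495.5, 318.0, 201.0]
eef_rot: [-0.989, 1.328, 0.989]
contact_force: [-1.0, -0.0, -0.8]
finger_gap: 85.4
```

```bash
python3 st.py; python3 - <<'E'
from h import *
f=grab_frame("top");i=f["img"][180:300,90:230,::-1];cv2.imwrite("pics/b1.png",cv2.resize(i,None,fx=4,fy=4))
f=grab_frame("scene");i=f["img"][130:250,130:270,::-1];cv2.imwrite("pics/b2.png",cv2.resize(i,None,fx=4,fy=4))
E
```

```text
t 2.97 pos [495.5 318.  201. ] jawyaw 73.15 down [ 0.005  0.003 -1.   ] F [-1.  -0.  -0.8] M [-0.01  0.05 -0.02] gap 85.4
```

View pics/b1.png

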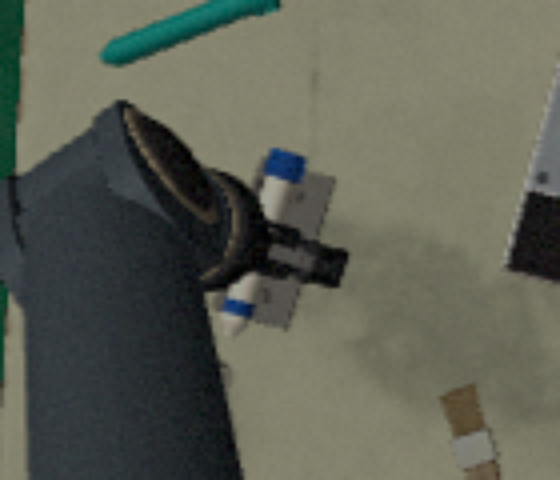

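View pics/b2.png

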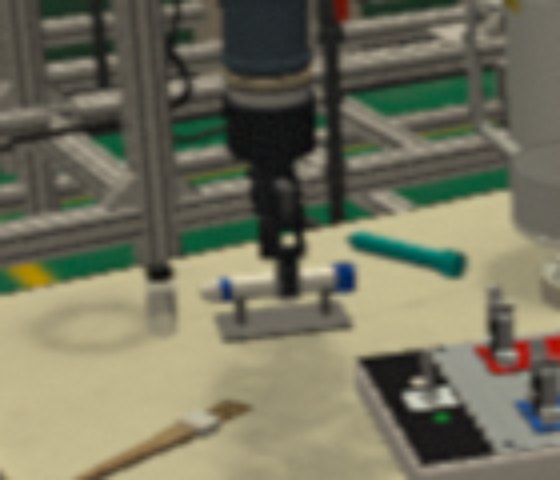

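```bash
python3 - <<'E'
from h import *
f=grab_frame("scene")
j=np.array([np.cos(np.radians(73.15)),np.sin(np.radians(73.15)),0]);g=np.array([495.5,318,46])
for nm,X in dict(nearfinger=g-46*j,tubecen=np.array([495,319.5,36]),cap=np.array([495+62.1,319.5-19.1,36]),tip=np.array([495-62.1,319.5+19.1,36])).items(): print(nm,(proj(f,X)[0]-[130,130])*4)
E
```

```text
nearfinger [285.29872998 294.69280542]
tubecen [275.40695495 284.33787138]
cap [351.41902418 276.91720557]
tip [197.48883208 291.94461536]
```

arm_command(series=[[1,[0,0,-5],[0,0,0]],[1,[0,0,-5],[0,0,0]],[1,[0,0,0],[0,0,0]],[0,[0,0,0],[0,0,0]],[0,[0,0,0],[0,0,0]],[0,[0,0,0],[0,0,0]],[0,[0,0,0],[0,0,0]],[0,[0,0,0],[0,0,0]]])

```text
time_s: 3.78
eef_pos: [495.9, 318.7, 191.8]
eef_rot: [-0.989, 1.324, 0.989]
contact_force: [-0.3, 0.1, 0.0]
finger_gap: 25.5
```

```bash
python3 st.py
```

```text
t 3.78 pos [495.9 318.7 191.8] jawyaw 73.18 down [ 0.008  0.005 -1.   ] F [-0.3  0.1  0. ] M [ 0.01 -0.01  0.02] gap 25.5
```

Still closing; continue, then lift.

arm_command(series=[[0,[0,0,0],[0,0,0]],[0,[0,0,0],[0,0,0]],[0,[0,0,0],[0,0,0]],[0,[0,0,0],[0,0,0]],[0,[0,0,0],[0,0,0]],[0,[0,0,10],[0,0,0]],[0,[0,0,20],[0,0,0]],[0,[0,0,20],[0,0,0]]])

```text
time_s: 4.45
eef_pos: [494.2, 316.3, 240.3]
eef_rot: [-0.992, 1.337, 0.989]
contact_force: [0.7, 0.5, -0.3]
finger_gap: 18.1
```

```bash
python3 st.py
```

```text
t 4.45 pos [494.2 316.3 240.3] jawyaw 73.16 down [-0.002 -0.003 -1.   ] F [ 0.7  0.5 -0.3] M [ 0.01 -0.04 -0.01] gap 18.1
```

arm_command(series=[[0,[0,0,36],[0,0,0]],[0,[9,-38,10],[0,0,0]],[0,[9,-38,10],[0,0,0.5]],[0,[9,-38,5],[0,0,0.5]],[0,[9,-38,0],[0,0,0.5]],[0,[9,-38,0],[0,0,0.5]],[0,[9,-38,0],[0,0,0]],[0,[9,-30,0],[0,0,0]]])

```text
time_s: 5.12
eef_pos: [555.6, 60.6, 316.7]
eef_rot: [-1.032, 1.292, 1.033]
contact_force: [-0.3, -0.3, -0.4]
finger_gap: 17.9
```

arm_command(series=[[0,[8,-20,0],[0,0,0]],[0,[4,-20,0],[0,0,0]],[0,[0,-10,0],[0,0,0]],[0,[0,0,0],[0,0,0]],[0,[0,0,0],[0,0,0]],[0,[0,0,0],[0,0,0]],[0,[0,0,0],[0,0,0]],[0,[0,0,0],[0,0,0]]])

```text
time_s: 5.78
eef_pos: [568.1, 2.8, 321.0]
eef_rot: [-1.028, 1.292, 1.022]
contact_force: [-0.2, 0.3, -0.6]
finger_gap: 18.1
```

```bash
python3 st.py; python3 - <<'E'
from h import *
f=grab_frame("top");i=f["img"][150:270,200:340,::-1];cv2.imwrite("pics/d1.png",cv2.resize(i,None,fx=4,fy=4))
f=grab_frame("scene");i=f["img"][120:260,190:330,::-1];cv2.imwrite("pics/d2.png",cv2.resize(i,None,fx=4,fy=4))
E
```

```text
t 5.78 pos [568.1   2.8 321. ] jawyaw 76.07 down [ 0.02   0.011 -1.   ] F [-0.2  0.3 -0.6] M [-0.01  0.05 -0.04] gap 18.1
```

View pics/d1.png

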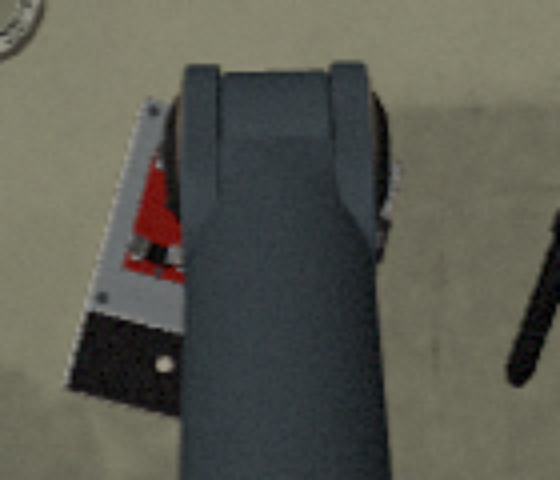

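View pics/d2.png

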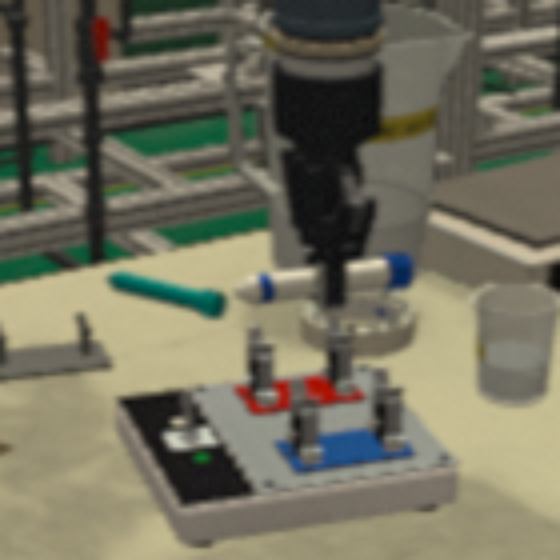

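```bash
python3 - <<'E'
from h import *
f=grab_frame("scene");o=get_obs()
R,_=cv2.Rodrigues(np.array(o["eef_rot"]));p=np.array(o["eef_pos"]);x=R[:,1]*np.sign(R[0,1]);g=p+155*R[:,0];print(g,x)
for s in (-65,0,65): print(s,(proj(f,g+s*x)[0]-[190,120])*4)
m=mask(f["img"],'blue',(190,170,120,35)).astype(np.uint8);n,l,st,ce=cv2.connectedComponentsWithStats(m);print(st[1:],(ce[1:]-[190,120])*4)
print((proj(f,g+55.5*x)[0]-[190,120])*4,(proj(f,g-45.5*x)[0]-[190,120])*4)
E
```

```text
[571.21496511   4.06148152 165.91302354] [ 0.9702895  -0.24139134  0.01638622]
-65 [235.80253237 292.52316729]
0 [323.49706445 280.80385003]
65 [408.28592453 269.47284082]
[[287 183   6   9  39]
 [256 189   2   6  10]] [[399.17948718 268.20512821]
 [265.6        287.6       ]]
[396.0694283 271.1054283] [262.42482926 288.96541818]
```

arm_command(series=[[0,[3,-10,-10],[-0.3,0.5,0]],[0,[2,-10,-10],[-0.3,0.5,-0.4]],[0,[0,0,-10],[0,0,0]],[0,[0,0,-5],[0,0,0]],[0,[0,0,0],[0,0,0]],[0,[0,0,0],[0,0,0]],[0,[0,0,0],[0,0,0]],[0,[0,0,0],[0,0,0]]])

```text
time_s: 6.6
eef_pos: [573.2, -19.7, 280.0]
eef_rot: [-1.022, 1.322, 1.024]
contact_force: [-0.2, 0.8, -0.3]
finger_gap: 18.2
```

```bash
python3 st.py
```

```text
t 6.6 pos [573.2 -19.7 280. ] jawyaw 75.6 down [-0.004 -0.002 -1.   ] F [-0.2  0.8 -0.3] M [-0.05  0.04  0.05] gap 18.2
```

arm_command(series=[[0,[0,0,-8],[0,0,0]],[0,[0,0,-8],[0,0,0]],[0,[0,0,-5],[0,0,0]],[0,[0,0,0],[0,0,0]],[0,[0,0,0],[0,0,0]],[0,[0,0,0],[0,0,0]],[0,[0,0,0],[0,0,0]],[0,[0,0,0],[0,0,0]]])

```text
time_s: 7.27
eef_pos: [573.4, -18.8, 257.5]
eef_rot: [-1.023, 1.319, 1.024]
contact_force: [-0.2, 0.3, -0.2]
finger_gap: 18.2
```

```bash
python3 st.py; python3 - <<'E'
from h import *
f=grab_frame("scene");i=f["img"][170:270,200:330,::-1];cv2.imwrite("pics/e2.png",cv2.resize(i,None,fx=6,fy=6,interpolation=cv2.INTER_CUBIC))
E
```

```text
t 7.27 pos [573.4 -18.8 257.5] jawyaw 75.68 down [-0.002 -0.001 -1.   ] F [-0.2  0.3 -0.2] M [ 0.   -0.01  0.01] gap 18.2
```

View pics/e2.png

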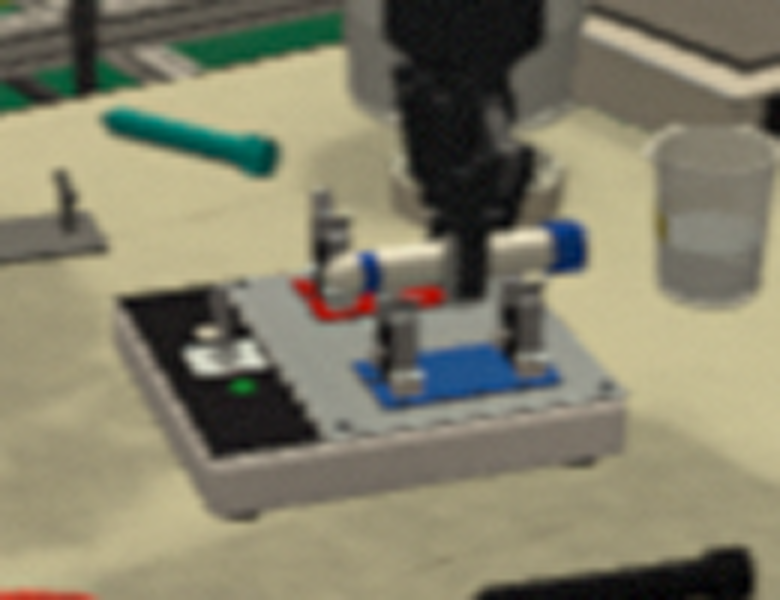

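The blue tube sits above both finger pairs (about (395,290) and (525,280)), with its cap outside. Pressing in.

arm_command(series=[[0,[0,0,-5],[0,0,0]],[0,[0,0,-5],[0,0,0]],[0,[0,0,-5],[0,0,0]],[0,[0,0,-5],[0,0,0]],[0,[0,0,-3],[0,0,0]],[0,[0,0,0],[0,0,0]],[0,[0,0,0],[0,0,0]],[0,[0,0,0],[0,0,0]]])

```text
time_s: 7.98
eef_pos: [575.2, -20.4, 235.5]
eef_rot: [-1.026, 1.315, 1.017]
contact_force: [0.7, 0.0, -0.1]
finger_gap: 18.2
```

```bash
python3 st.py
```

```text
t 7.98 pos [575.2 -20.4 235.5] jawyaw 75.58 down [ 0.005 -0.002 -1.   ] F [ 0.7  0.  -0.1] M [-0.02 -0.05 -0.01] gap 18.2
```

arm_command(series=[[0,[-1,0.5,-4],[0,-0.2,0]],[0,[0,0,-4],[0,0,0]],[0,[0,0,-2],[0,0,0]],[0,[0,0,-2],[0,0,0]],[0,[0,0,0],[0,0,0]],[0,[0,0,0],[0,0,0]],[0,[0,0,0],[0,0,0]],[0,[0,0,0],[0,0,0]]])

```text
time_s: 8.65
eef_pos: [574.1, -20.5, 230.0]
eef_rot: [-1.025, 1.312, 1.013]
contact_force: [-0.6, -0.4, 3.1]
finger_gap: 18.2
```

```bash
python3 st.py; python3 - <<'E'
from h import *
f=grab_frame("scene");i=f["img"][170:270,200:330,::-1];cv2.imwrite("pics/f2.png",cv2.resize(i,None,fx=6,fy=6,interpolation=cv2.INTER_CUBIC))
E
```

```text
t 8.65 pos [574.1 -20.5 230. ] jawyaw 75.44 down [ 0.01  -0.001 -1.   ] F [-0.6 -0.4  3.1] M [ 0.    0.17 -0.02] gap 18.2
```

View pics/f2.png

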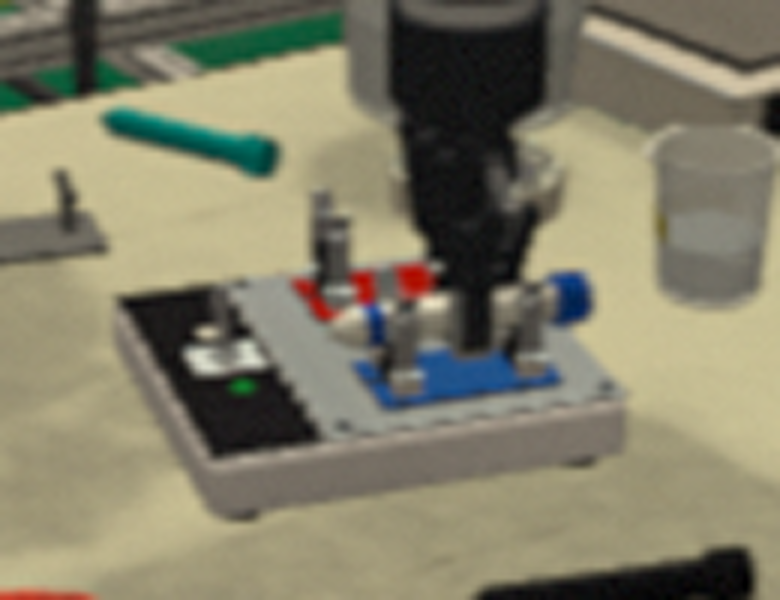

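The tube is down between both finger pairs. One firmer push to make sure, then release.

arm_command(series=[[0,[0,0,-2],[0,0.3,0]],[0,[0,0,-3],[0,0.3,0]],[0,[0,0,-4],[0,0,0]],[0,[0,0,-4],[0,0,0]],[0,[0,0,-4],[0,0,0]],[0,[0,0,0],[0,0,0]],[0,[0,0,0],[0,0,0]],[0,[0,0,0],[0,0,0]]])

```text
time_s: 9.37
eef_pos: [575.3, -21.0, 230.2]
eef_rot: [-1.017, 1.319, 1.02]
contact_force: [0.1, -1.1, -1.7]
finger_gap: 18.3
```

```bash
python3 st.py
```

```text
t 9.37 pos [575.3 -21.  230.2] jawyaw 75.36 down [-0.     0.002 -1.   ] F [ 0.1 -1.1 -1.7] M [-0.16 -0.19 -0.01] gap 18.3
```

arm_command(series=[[0.6,[0,0,0],[0,0,0]],[0.6,[0,0,0],[0,0,0]],[0.6,[0,0,0],[0,0,0]],[0.6,[0,0,0],[0,0,0]],[0.6,[0,0,10],[0,0,0]],[0.6,[0,0,20],[0,0,0]],[0.7,[0,0,25],[0,0,0]],[1,[0,0,25],[0,0,0]]])

```text
time_s: 10.03
eef_pos: [572.6, -20.2, 305.7]
eef_rot: [-1.012, 1.333, 1.032]
contact_force: [0.8, 0.2, 0.1]
finger_gap: 70.4
```

arm_command(series=[[1,[0,-35,0],[0,0,0]],[1,[-4,-40,0],[0,0,0]],[1,[-5,-40,0],[0,0,0]],[1,[-6,-40,0],[0,0,0]],[1,[-6,-38,0],[0,0,0]],[1,[-6,-30,0],[0,0,0]],[1,[-5,-15,0],[0,0,0]],[1,[0,0,0],[0,0,0]]])

```text
time_s: 10.7
eef_pos: [540.2, -264.6, 320.9]
eef_rot: [-1.029, 1.312, 1.025]
contact_force: [0.5, -0.0, -0.8]
finger_gap: 85.5
```

```bash
python3 st.py; python3 - <<'E'
from h import *
f=grab_frame("top");i=f["img"][160:270,210:430,::-1];cv2.imwrite("pics/g1.png",cv2.resize(i,None,fx=3.5,fy=3.5,interpolation=cv2.INTER_CUBIC))
f=grab_frame("scene");i=f["img"][170:270,200:330,::-1];cv2.imwrite("pics/g2.png",cv2.resize(i,None,fx=6,fy=6,interpolation=cv2.INTER_CUBIC))
E
```

```text
t 10.7 pos [ 540.2 -264.6  320.9] jawyaw 76.02 down [ 0.004 -0.    -1.   ] F [ 0.5 -0.  -0.8] M [-0.03  0.03  0.05] gap 85.5
```

View pics/g1.png

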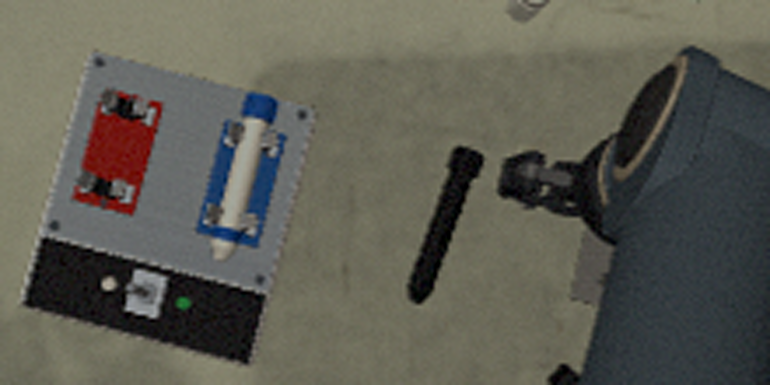

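View pics/g2.png

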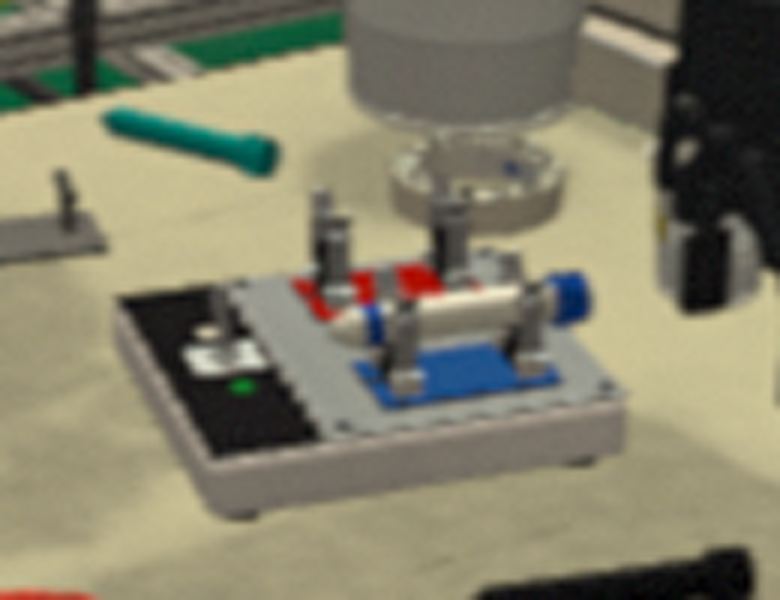

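The blue tube lies in its cradle. Now I measure its lengthwise seat.

```bash
cat > meas.py <<'E'
from h import *
import sys
np.set_printoptions(precision=1,suppress=True)
f=grab_frame("top");s=grab_frame("scene")
a=np.radians(-14.5);ux=np.array([np.cos(a),np.sin(a),0]);uy=np.array([-np.sin(a),np.cos(a),0])
seats=dict(red=np.array([598,77,74.]),blue=np.array([573.2,-19.5,74.]))
for k,b in (('red',(225,170,40,60)),('blue',(262,180,45,60))):
    S=seats[k];d=lambda X:((X-S)@ux,(X-S)@uy)
    p=proj(f,S+55.5*ux)[0]
    w=mask(f["img"],k,(int(p[0])-7,int(p[1])-9,14,14))
    hsv=cv2.cvtColor(f["img"],cv2.COLOR_RGB2HSV)
    wm=(hsv[...,2]>135)&(hsv[...,1]<60)
    X=ray(f,pts(w),78);print(k,"cap ext along",np.min((X-S)@ux),np.max((X-S)@ux),"cap lateral",np.min((X-S)@uy),np.max((X-S)@uy))
    q=proj(f,S)[0];yy,xx=np.nonzero(wm[int(q[1])-35:int(q[1])+35,int(q[0])-22:int(q[0])+22]);P=np.c_[xx+int(q[0])-22,yy+int(q[1])-35]
    X=ray(f,P,78);al=(X-S)@ux;la=(X-S)@uy;m=(abs(al)<24)&(abs(la)<16);print(" barrel lateral",la[m].min(),la[m].max(),la[m].mean(),"tip",al[abs(la)<8].min(), "slope",np.polyfit(al[m],la[m],1)[0] if m.sum()>3 else None)
E
python3 meas.py; python3 st.py
```

```text
t 10.9 pos [ 542.9 -257.7  320.2] jawyaw 76.61 down [ 0.004  0.004 -1.   ] F [ 0.2  1.7 -1.1] M [0.01 0.01 0.03] gap 85.4Traceback (most recent call last):
  File "meas.py", line 13, in <module>
    X=ray(f,pts(w),78);print(k,"cap ext along",np.min((X-S)@ux),np.max((X-S)@ux),"cap lateral",np.min((X-S)@uy),np.max((X-S)@uy))
                                               ~~~~~~^^^^^^^^^^
    return _wrapreduction(a, np.minimum, 'min', axis, None, out,
                          keepdims=keepdims, initial=initial, where=where)
    return ufunc.reduce(obj, axis, dtype, out, **passkwargs)
           ~~~~~~~~~~~~^^^^^^^^^^^^^^^^^^^^^^^^^^^^^^^^^^^^^
ValueError: zero-size array to reduction operation minimum which has no identity
```

```bash
sed -i 's/    X=ray(f,pts(w),78);print(k/    if not w.any(): continue\n    X=ray(f,pts(w),78);print(k/' meas.py; python3 meas.py
```

```text
blue cap ext along 47.51504373731017 65.88758964875997 cap lateral -12.482203456124141 12.146284343011162
 barrel lateral -5.1891693298689425 9.307853303956392 2.04231177020641 tip -79.99587436570523 slope -0.008030475502049432
```

Blue is centred within about 1–2 mm. Now the red tube.

arm_command(series=[[1,[-4,-25,0],[0,0,-0.6]],[1,[-4,-22,-10],[-0.2,0.2,-0.4]],[1,[-2,-10,-20],[0,0,0]],[1,[0,0,-20],[0,0,0]],[1,[0,0,-10],[0,0,0]],[1,[0,0,0],[0,0,0]],[1,[0,0,0],[0,0,0]],[1,[0,0,0],[0,0,0]]])

```text
time_s: 11.67
eef_pos: [539.6, -302.9, 259.3]
eef_rot: [-1.038, 1.301, 1.041]
contact_force: [0.9, -0.3, -0.1]
finger_gap: 85.3
```

```bash
python3 st.py
```

```text
t 11.67 pos [ 539.6 -302.9  259.3] jawyaw 77.0 down [ 0.004  0.005 -1.   ] F [ 0.9 -0.3 -0.1] M [ 0.01  0.06 -0.01] gap 85.3
```

arm_command(series=[[1,[-4,-12,0],[0,0,-0.7]],[1,[-3,-7,0],[-0.2,0.2,-0.7]],[1,[0,0,-8],[0,0,0]],[1,[0,0,-10],[0,0,0]],[1,[0,0,-8],[0,0,0]],[1,[0,0,0],[0,0,0]],[1,[0,0,0],[0,0,0]],[1,[0,0,0],[0,0,0]]])

```text
time_s: 12.33
eef_pos: [533.0, -323.2, 233.7]
eef_rot: [-1.024, 1.314, 1.018]
contact_force: [0.4, 0.5, -0.0]
finger_gap: 85.4
```

```bash
python3 st.py
```

```text
t 12.33 pos [ 533.  -323.2  233.7] jawyaw 75.55 down [ 0.005 -0.001 -1.   ] F [ 0.4  0.5 -0. ] M [-0.01  0.02  0.09] gap 85.4
```

arm_command(series=[[1,[0,0,-10],[0,0,0]],[1,[0,0,-10],[0,0,0]],[1,[0,0,-10],[0,0,0]],[1,[0,0,-8],[0,0,0]],[1,[0,0,-4],[0,0,0]],[1,[0,0,0],[0,0,0]],[1,[0,0,0],[0,0,0]],[1,[0,0,0],[0,0,0]]])

```text
time_s: 13.0
eef_pos: [533.0, -322.3, 186.0]
eef_rot: [-1.023, 1.314, 1.02]
contact_force: [0.8, -0.2, 0.3]
finger_gap: 85.4
```

```bash
python3 st.py;python3 - <<'E'
from h import *
f=grab_frame("scene");i=f["img"][220:320,270:400,::-1];cv2.imwrite("pics/k2.png",cv2.resize(i,None,fx=6,fy=6,interpolation=cv2.INTER_CUBIC))
E
```

```text
t 13.0 pos [ 533.  -322.3  186. ] jawyaw 75.62 down [ 0.004  0.001 -1.   ] F [ 0.8 -0.2  0.3] M [ 0.04  0.01 -0.06] gap 85.4
```

View pics/k2.png

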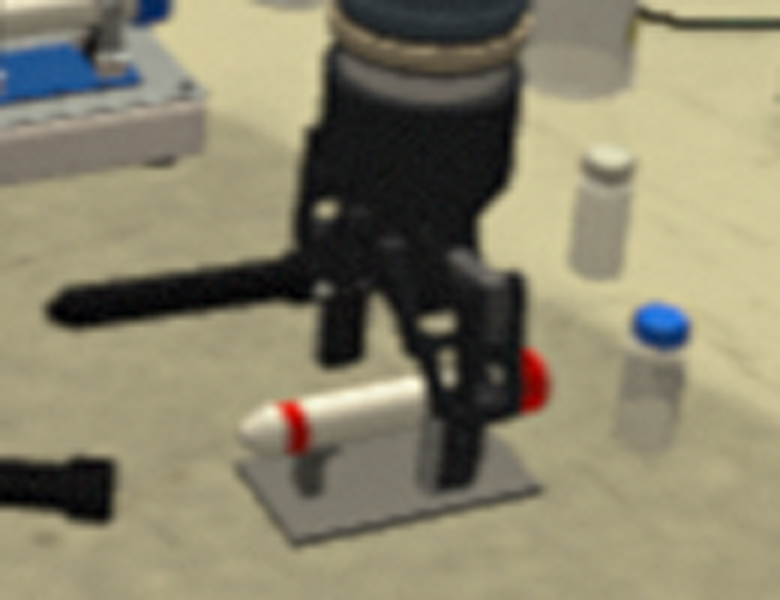

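The open jaws straddle the red tube, with the vials and black tube clear. Raise 5 mm and close.

arm_command(series=[[1,[0,-0.5,5],[0,0,0]],[1,[0,0,0],[0,0,0]],[0,[0,0,0],[0,0,0]],[0,[0,0,0],[0,0,0]],[0,[0,0,0],[0,0,0]],[0,[0,0,0],[0,0,0]],[0,[0,0,0],[0,0,0]],[0,[0,0,0],[0,0,0]]])

```text
time_s: 13.72
eef_pos: [533.4, -324.6, 194.6]
eef_rot: [-1.028, 1.313, 1.014]
contact_force: [-1.3, -0.8, -0.4]
finger_gap: 17.8
```

arm_command(series=[[0,[0,0,0],[0,0,0]],[0,[0,0,0],[0,0,0]],[0,[0,0,0],[0,0,0]],[0,[0,0,0],[0,0,0]],[0,[0,0,0],[0,0,0]],[0,[0,0,0],[0,0,0]],[0,[0,0,0],[0,0,0]],[0,[0,0,0],[0,0,0]]])

```text
time_s: 14.38
eef_pos: [533.4, -324.6, 194.6]
eef_rot: [-1.027, 1.313, 1.014]
contact_force: [-0.7, -0.4, 0.5]
finger_gap: 17.9
```

```bash
python3 st.py
```

```text
t 14.38 pos [ 533.4 -324.6  194.6] jawyaw 75.55 down [ 0.008 -0.003 -1.   ] F [-0.7 -0.4  0.5] M [-0.16  0.05 -0.03] gap 17.9
```

arm_command(series=[[0,[0,0,20],[0,0,0]],[0,[0,0,35],[0,0,0]],[0,[0,0,38],[0,0,0]],[0,[4,30,20],[0,0,0]],[0,[6,40,0],[0,0,0]],[0,[6,40,0],[0,0,0]],[0,[6,40,0],[0,0,0]],[0,[6,40,0],[0,0,0]]])

```text
time_s: 15.05
eef_pos: [556.9, -138.1, 311.4]
eef_rot: [-1.011, 1.325, 0.997]
contact_force: [-0.3, 1.4, 0.3]
finger_gap: 18.0
```

```bash
python3 st.py
```

```text
t 15.05 pos [ 556.9 -138.1  311.4] jawyaw 74.26 down [ 0.007 -0.005 -1.   ] F [-0.3  1.4  0.3] M [-0.02  0.    0.03] gap 18.0
```

arm_command(series=[[0,[8,40,2],[0,0,0]],[0,[8,40,2],[0,0,0.3]],[0,[8,40,0],[0,0,0.4]],[0,[8,35,0],[0,0,0.3]],[0,[5,20,0],[0,0,0]],[0,[0,0,0],[0,0,0]],[0,[0,0,0],[0,0,0]],[0,[0,0,0],[0,0,0]]])

```text
time_s: 15.72
eef_pos: [592.0, 58.3, 314.8]
eef_rot: [-1.032, 1.305, 1.033]
contact_force: [-0.1, -0.5, -0.1]
finger_gap: 17.7
```

```bash
python3 st.py
```

```text
t 15.72 pos [592.   58.3 314.8] jawyaw 76.48 down [ 0.005  0.004 -1.   ] F [-0.1 -0.5 -0.1] M [-0.01  0.07  0.01] gap 17.7
```

arm_command(series=[[0,[4,10,-10],[0,0,-0.4]],[0,[3,6,-10],[-0.2,0.2,-0.4]],[0,[0,0,-10],[0,0,0]],[0,[0,0,-10],[0,0,0]],[0,[0,0,-4],[0,0,0]],[0,[0,0,0],[0,0,0]],[0,[0,0,0],[0,0,0]],[0,[0,0,0],[0,0,0]]])

```text
time_s: 16.38
eef_pos: [598.6, 68.0, 263.5]
eef_rot: [-1.014, 1.328, 1.014]
contact_force: [-0.0, -0.2, 0.4]
finger_gap: 17.9
```

```bash
python3 st.py;python3 - <<'E'
from h import *
f=grab_frame("scene");i=f["img"][160:260,200:330,::-1];cv2.imwrite("pics/m2.png",cv2.resize(i,None,fx=6,fy=6,interpolation=cv2.INTER_CUBIC))
E
```

```text
t 16.38 pos [598.6  68.  263.5] jawyaw 74.92 down [-0.005 -0.004 -1.   ] F [-0.  -0.2  0.4] M [ 0.01 -0.02 -0.  ] gap 17.9
```

View pics/m2.png

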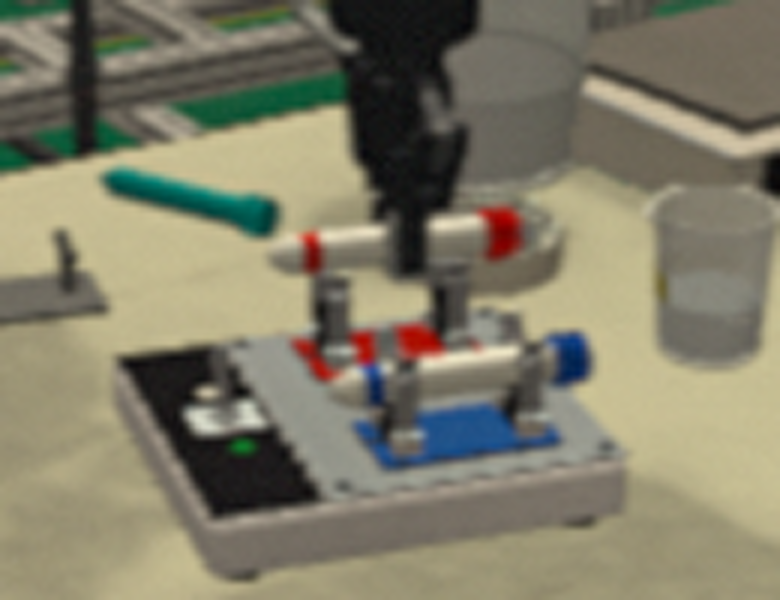

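arm_command(series=[[0,[0,4,0],[0.2,-0.2,0.2]],[0,[0.5,4,0],[0,0,0.3]],[0,[0,0,0],[0,0,0]],[0,[0,0,0],[0,0,0]],[0,[0,0,0],[0,0,0]],[0,[0,0,0],[0,0,0]],[0,[0,0,0],[0,0,0]],[0,[0,0,0],[0,0,0]]])

```text
time_s: 17.1
eef_pos: [599.8, 77.2, 266.2]
eef_rot: [-1.022, 1.314, 1.019]
contact_force: [-0.5, -0.1, 0.5]
finger_gap: 18.0
```

```bash
python3 st.py
```

```text
t 17.1 pos [599.8  77.2 266.2] jawyaw 75.5 down [ 0.004  0.001 -1.   ] F [-0.5 -0.1  0.5] M [ 0.07 -0.03 -0.03] gap 18.0
```

Aligned. Pressing to seat (expected TCP z ≈ 232.6).

arm_command(series=[[0,[0,0,-6],[0,0,0]],[0,[0,0,-6],[0,0,0]],[0,[0,0,-5],[0,0,0]],[0,[0,0,-5],[0,0,0]],[0,[0,0,-4],[0,0,0]],[0,[0,0,-4],[0,0,0]],[0,[0,0,0],[0,0,0]],[0,[0,0,0],[0,0,0]]])

```text
time_s: 17.77
eef_pos: [600.9, 75.5, 234.1]
eef_rot: [-1.022, 1.313, 1.015]
contact_force: [0.4, -0.2, -2.1]
finger_gap: 18.3
```

```bash
python3 st.py
```

```text
t 17.77 pos [600.9  75.5 234.1] jawyaw 75.39 down [ 0.007 -0.    -1.   ] F [ 0.4 -0.2 -2.1] M [ 0.03 -0.18 -0.02] gap 18.3
```

arm_command(series=[[0,[0,0,-2],[0,0,0]],[0,[0,0,-3],[0,0,0]],[0,[0,0,-4],[0,0,0]],[0,[0,0,-4],[0,0,0]],[0,[0,0,-4],[0,0,0]],[0,[0,0,-4],[0,0,0]],[0,[0,0,0],[0,0,0]],[0,[0,0,0],[0,0,0]]])

```text
time_s: 18.43
eef_pos: [600.9, 75.3, 233.6]
eef_rot: [-1.02, 1.313, 1.017]
contact_force: [1.6, -0.8, -4.4]
finger_gap: 17.8
```

```bash
python3 st.py
```

```text
t 18.43 pos [600.9  75.3 233.6] jawyaw 75.4 down [ 0.005  0.003 -1.   ] F [ 1.6 -0.8 -4.4] M [-0.03 -0.29  0.03] gap 17.8
```

arm_command(series=[[0.6,[0,0,0],[0,0,0]],[0.6,[0,0,0],[0,0,0]],[0.6,[0,0,0],[0,0,0]],[0.6,[0,0,0],[0,0,0]],[0.6,[0,0,10],[0,0,0]],[0.6,[0,0,20],[0,0,0]],[0.6,[0,0,30],[0,0,0]],[0.6,[0,0,30],[0,0,0]]])

```text
time_s: 19.1
eef_pos: [598.1, 75.5, 318.9]
eef_rot: [-1.016, 1.329, 1.027]
contact_force: [0.5, 0.5, 1.1]
finger_gap: 51.1
```

arm_command(series=[[0,[-15,35,0],[0,0,0]],[0,[-15,35,0],[0,0,0]],[0,[-15,35,0],[0,0,0]],[0,[-15,35,0],[0,0,0]],[0,[-15,20,0],[0,0,0]],[0,[-5,10,0],[0,0,0]],[0,[0,0,0],[0,0,0]],[0,[0,0,0],[0,0,0]]])

```text
time_s: 19.77
eef_pos: [518.1, 248.4, 334.3]
eef_rot: [-1.015, 1.31, 1.009]
contact_force: [-0.2, -0.9, -0.4]
finger_gap: 0.1
```

```bash
python3 st.py; python3 meas.py; python3 - <<'E'
from h import *
f=grab_frame("top");i=f["img"][160:270,170:310,::-1];cv2.imwrite("pics/n1.png",cv2.resize(i,None,fx=5,fy=5,interpolation=cv2.INTER_CUBIC))
f=grab_frame("scene");i=f["img"][170:270,200:330,::-1];cv2.imwrite("pics/n2.png",cv2.resize(i,None,fx=6,fy=6,interpolation=cv2.INTER_CUBIC))
E
```

```text
t 19.77 pos [518.1 248.4 334.3] jawyaw 74.97 down [ 0.012  0.004 -1.   ] F [-0.2 -0.9 -0.4] M [ 0.01 -0.08 -0.03] gap 0.1
red cap ext along 46.93908090391544 65.96002255946789 cap lateral -12.731033942624007 12.017826958669456
 barrel lateral -4.954944580794605 15.969893337828694 2.6546750499632012 tip -79.66794164360952 slope 0.007697253863039156
blue cap ext along 47.51504373731017 65.88758964875997 cap lateral -12.482203456124141 12.146284343011162
 barrel lateral -5.304230758339385 9.307853303956392 1.9688463449209521 tip -79.99587436570523 slope -0.005692926018930562
```

View pics/n1.png

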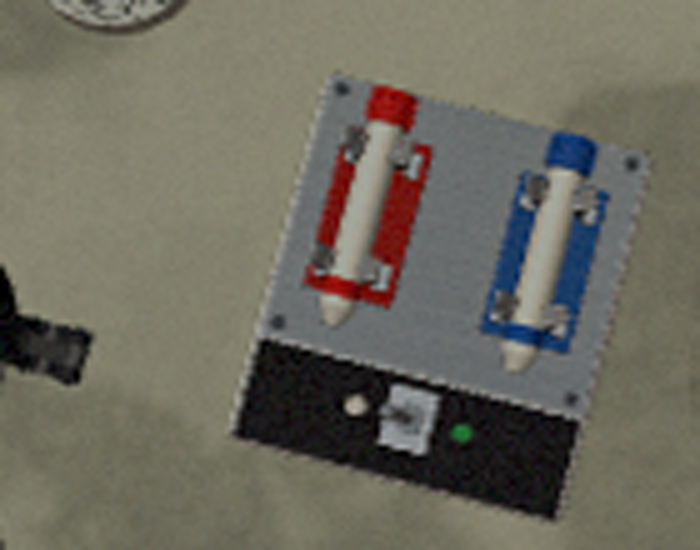

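View pics/n2.png

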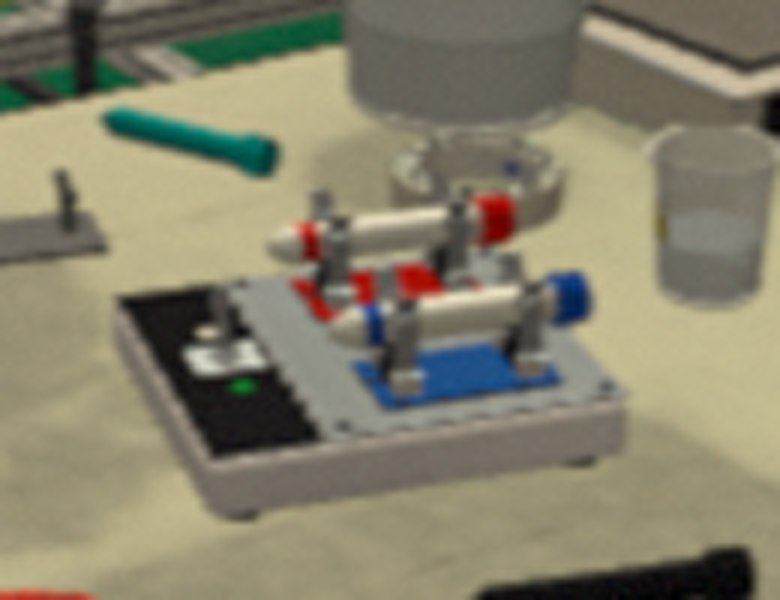

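Both look seated. I check their heights by triangulating the caps and bands across the two views before touching the toggle.

```bash
python3 - <<'E'
from h import *
np.set_printoptions(precision=1,suppress=True)
f=grab_frame("top");s=grab_frame("scene")
a=np.radians(-14.5);ux=np.array([np.cos(a),np.sin(a),0])
def cen(fr,X,k,r=5,u=2):
    p=proj(fr,X)[0];m=mask(fr["img"],k,(int(p[0])-9,int(p[1])-9,19,19)).astype(np.uint8)
    n,l,st,ce=cv2.connectedComponentsWithStats(m)
    i=1+np.argmin([np.linalg.norm(c-p)for c in ce[1:]]);return ce[i],st[i,4],p
def P(fr):
    fl=210/np.tan(np.radians(fr["vfov"]/2));return np.array([[fl,0,fr["cx"]],[0,fl,fr["cy"]],[0,0,1]])@np.c_[np.array(fr["R"]),np.array(fr["t"])]
for k,S in dict(red=np.array([598,77,74.]),blue=np.array([573.2,-19.5,74.])).items():
    for d in (55.5,-45.5):
        X=S+d*ux;c1,n1,p1=cen(f,X,k);c2,n2,p2=cen(s,X,k)
        T=cv2.triangulatePoints(P(f),P(s),c1.reshape(2,1),c2.reshape(2,1));T=(T[:3]/T[3]).ravel()
        print(k,d,c1,n1,p1,"|",c2,n2,p2,"tri-exp",T-X)
# toggle tip: pivot prediction
uy=np.array([-np.sin(a),np.cos(a),0]);piv=np.array([585.6,28.8,45])-102*ux
tip=piv+uy*10.7+[0,0,32.3];print(piv,tip,(proj(s,tip)[0]-[200,170])*6,(proj(f,tip)[0]-[170,160])*5,(proj(s,piv)[0]-[200,170])*6,(proj(f,piv)[0]-[170,160])*5)
E
```

```text
red 55.5 [247.9 180.8] 62 [247.9 181.5] | [282.3 206.1] 44 [281.  206.9] tri-exp [ 2.7 -0.8  2.2]
red -45.5 [239.2 217.3] 55 [238.1 217.6] | [251.1 209.4] 14 [249.9 210.8] tri-exp [ 0.9 -4.   6.1]
blue 55.5 [284.  190.2] 61 [283.8 190.7] | [294.6 219.2] 34 [293.3 219.9] tri-exp [ 2.1 -1.3  2.1]
blue -45.5 [274.6 226.4] 54 [274.3 227. ] | [262.2 223.5] 12 [260.4 224.5] tri-exp [ 2.7 -1.6  3. ]
[486.8  54.3  45. ] [489.5  64.7  77.3] [212.4 284.3] [383.2 409. ] [219.4 353.2] [406.  417.1]
```

Caps agree with the seated height within calibration, and so does the blue band. The red band reads +6 mm, but its top-view mask runs into the red plate, and the scene view alone agrees within about 1 px. On to the toggle: closed fingers on its +y side.

arm_command(series=[[0,[-5,-30,0],[-0.2,0.6,0.3]],[0,[-5,-35,0],[0,0,0]],[0,[-5,-35,0],[0,0,0]],[0,[-5,-20,0],[0,0,0]],[0,[0,-10,0],[0,0,0]],[0,[0,0,0],[0,0,0]],[0,[0,0,0],[0,0,0]],[0,[0,0,0],[0,0,0]]])

```text
time_s: 20.73
eef_pos: [500.1, 109.0, 333.3]
eef_rot: [-1.009, 1.322, 1.01]
contact_force: [0.7, -0.1, 0.3]
finger_gap: 0.3
```

```bash
python3 st.py
```

```text
t 20.73 pos [500.1 109.  333.3] jawyaw 74.67 down [ 0.002  0.001 -1.   ] F [ 0.7 -0.1  0.3] M [ 0.05  0.   -0.01] gap 0.3
```

arm_command(series=[[0,[-3,-6,-10],[0,0,0.4]],[0,[-2,-4,-20],[0,0,0.4]],[0,[0,0,-20],[0,0,0]],[0,[0,0,-15],[0,0,0]],[0,[0,0,-5],[0,0,0]],[0,[0,0,0],[0,0,0]],[0,[0,0,0],[0,0,0]],[0,[0,0,0],[0,0,0]]])

```text
time_s: 21.4
eef_pos: [498.5, 111.3, 262.5]
eef_rot: [-1.031, 1.298, 1.033]
contact_force: [0.5, 0.5, -0.8]
finger_gap: 0.3
```

```bash
python3 st.py
```

```text
t 21.4 pos [498.5 111.3 262.5] jawyaw 76.53 down [ 0.009  0.009 -1.   ] F [ 0.5  0.5 -0.8] M [ 0.02 -0.03 -0.02] gap 0.3
```

arm_command(series=[[0,[-2,-6,-8],[-0.3,0.4,-0.5]],[0,[-1,-3,-8],[0,0,-0.4]],[0,[0,0,-8],[0,0,0]],[0,[0,0,-3],[0,0,0]],[0,[0,0,0],[0,0,0]],[0,[0,0,0],[0,0,0]],[0,[0,0,0],[0,0,0]],[0,[0,0,0],[0,0,0]]])

```text
time_s: 22.07
eef_pos: [496.2, 101.7, 235.0]
eef_rot: [-1.02, 1.31, 1.02]
contact_force: [-0.1, -0.3, -0.4]
finger_gap: -0.4
```

```bash
python3 st.py; python3 - <<'E'
from h import *
f=grab_frame("scene");i=f["img"][170:270,200:330,::-1];cv2.imwrite("pics/p2.png",cv2.resize(i,None,fx=6,fy=6,interpolation=cv2.INTER_CUBIC))
E
```

```text
t 22.07 pos [496.2 101.7 235. ] jawyaw 75.53 down [ 0.006  0.004 -1.   ] F [-0.1 -0.3 -0.4] M [-0.07  0.03  0.  ] gap -0.4
```

View pics/p2.png

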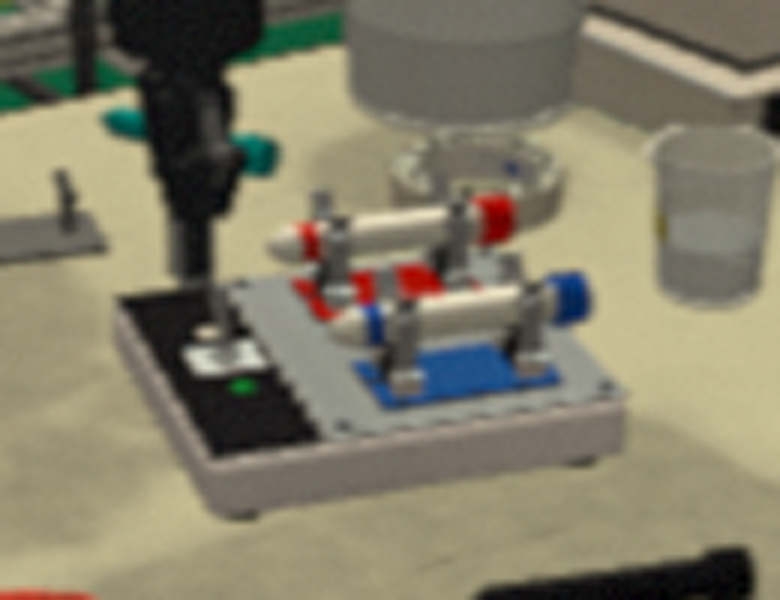

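The closed fingertips stand at about (190,275), on the white-dot side of the bat at (218,300). Pushing toward the green side.

arm_command(series=[[0,[-1,-4,-2],[0,0,0]],[0,[-2,-6,0],[0,0,0]],[0,[-2,-6,0],[0,0,0]],[0,[-2,-6,0],[0,0,0]],[0,[-1,-4,0],[0,0,0]],[0,[-1,-2,0],[0,0,0]],[0,[0,0,0],[0,0,0]],[0,[0,0,0],[0,0,0]]])

```text
time_s: 22.78
eef_pos: [486.4, 70.1, 234.0]
eef_rot: [-1.02, 1.308, 1.017]
contact_force: [0.0, -0.2, 0.1]
finger_gap: -0.3
```

```bash
python3 st.py; python3 - <<'E'
from h import *
f=grab_frame("scene");i=f["img"][170:270,200:330,::-1];cv2.imwrite("pics/q2.png",cv2.resize(i,None,fx=6,fy=6,interpolation=cv2.INTER_CUBIC))
E
```

```text
t 22.78 pos [486.4  70.1 234. ] jawyaw 75.45 down [ 0.009  0.005 -1.   ] F [ 0.  -0.2  0.1] M [-0.05 -0.01  0.02] gap -0.3
```

View pics/q2.png

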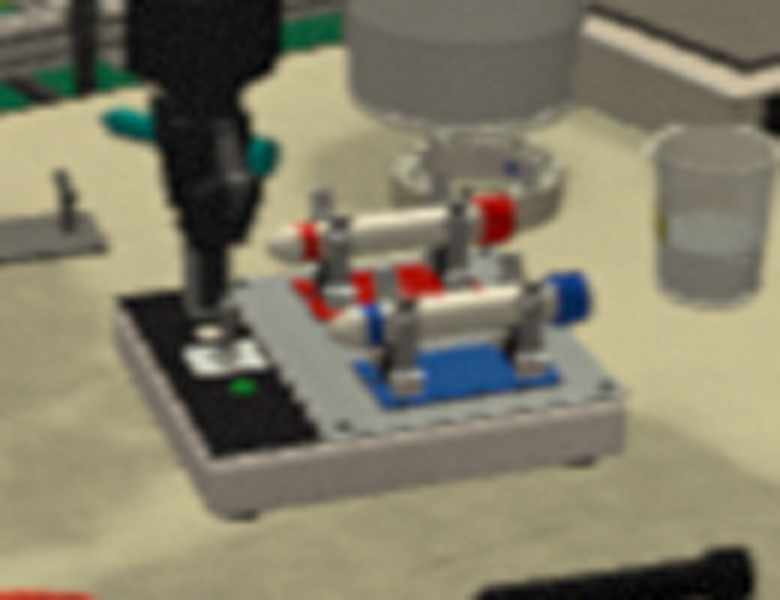

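arm_command(series=[[0,[-1,-5,0],[0,0,0]],[0,[-1,-5,0],[0,0,0]],[0,[0,0,0],[0,0,0]],[0,[0,0,0],[0,0,0]],[0,[0,0,0],[0,0,0]],[0,[0,0,0],[0,0,0]],[0,[0,0,0],[0,0,0]],[0,[0,0,0],[0,0,0]]])

```text
time_s: 23.5
eef_pos: [484.5, 61.8, 233.9]
eef_rot: [-1.02, 1.304, 1.021]
contact_force: [-0.1, 1.5, -0.1]
finger_gap: 0.2
```

```bash
python3 st.py; python3 - <<'E'
from h import *
f=grab_frame("scene");i=f["img"][170:270,200:330,::-1];cv2.imwrite("pics/r2.png",cv2.resize(i,None,fx=6,fy=6,interpolation=cv2.INTER_CUBIC))
E
```

```text
t 23.5 pos [484.5  61.8 233.9] jawyaw 75.64 down [ 0.01   0.009 -1.   ] F [-0.1  1.5 -0.1] M [0.28 0.01 0.01] gap 0.2
```

View pics/r2.png

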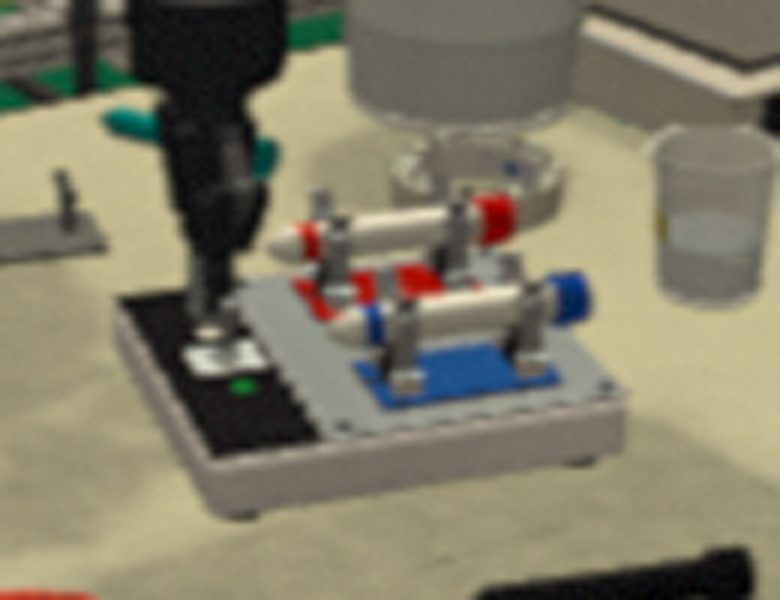

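Contact (1.5 N). Push on.

arm_command(series=[[0,[-1,-5,0],[0,0,0]],[0,[-1,-5,0],[0,0,0]],[0,[-1,-4,0],[0,0,0]],[0,[0,0,0],[0,0,0]],[0,[0,0,0],[0,0,0]],[0,[0,0,0],[0,0,0]],[0,[0,0,0],[0,0,0]],[0,[0,0,0],[0,0,0]]])

```text
time_s: 24.22
eef_pos: [482.9, 59.0, 234.3]
eef_rot: [-1.018, 1.283, 1.032]
contact_force: [-0.6, 2.2, 0.0]
finger_gap: -0.2
```

```bash
python3 st.py; python3 - <<'E'
from h import *
f=grab_frame("scene");i=f["img"][170:270,200:330,::-1];cv2.imwrite("pics/s2.png",cv2.resize(i,None,fx=6,fy=6,interpolation=cv2.INTER_CUBIC))
E
```

```text
t 24.22 pos [482.9  59.  234.3] jawyaw 76.19 down [ 0.018  0.025 -1.   ] F [-0.6  2.2  0. ] M [ 0.59 -0.04  0.03] gap -0.2
```

View pics/s2.png

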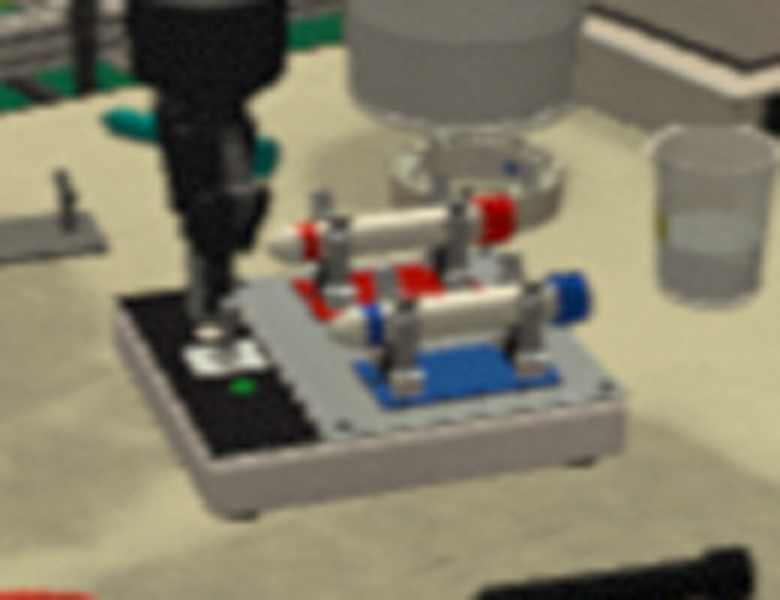

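The arm yields against the bat low down, at 2.2 N. Contact higher on the bat and pushing with larger steps should work.

arm_command(series=[[0,[1,3,6],[0,0,0]],[0,[0,1,4],[0,0,0]],[0,[0,-5,0],[-0.7,0.5,0]],[0,[-1,-7,0],[-0.7,0.5,-0.5]],[0,[-1,-8,0],[-0.5,0,0]],[0,[-1,-8,0],[-0.5,0,0]],[0,[0,0,0],[0,0,0]],[0,[0,0,0],[0,0,0]]])

```text
time_s: 24.93
eef_pos: [482.7, 56.5, 246.1]
eef_rot: [-1.029, 1.295, 1.035]
contact_force: [-0.2, -1.0, 0.7]
finger_gap: 0.0
```

```bash
python3 st.py; python3 - <<'E'
from h import *
f=grab_frame("scene");i=f["img"][170:270,200:330,::-1];cv2.imwrite("pics/u2.png",cv2.resize(i,None,fx=6,fy=6,interpolation=cv2.INTER_CUBIC))
E
```

```text
t 24.93 pos [482.7  56.5 246.1] jawyaw 76.52 down [ 0.01   0.013 -1.   ] F [-0.2 -1.   0.7] M [-0.03  0.04  0.03] gap 0.0
```

View pics/u2.png

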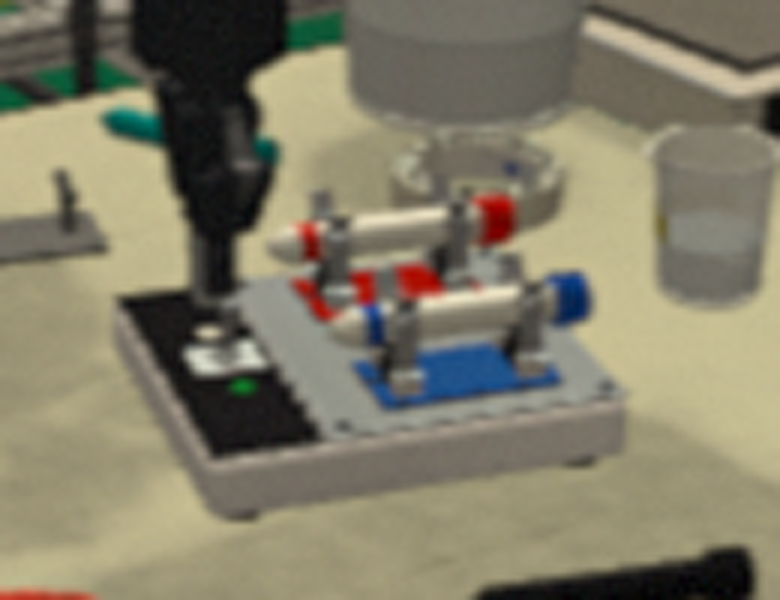

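arm_command(series=[[0,[-1,-7,-2],[-0.4,0.3,-0.5]],[0,[-1,-7,0],[-0.3,0.2,-0.3]],[0,[-1,-7,0],[0,0,0]],[0,[-1,-7,0],[0,0,0]],[0,[0,0,0],[0,0,0]],[0,[0,0,0],[0,0,0]],[0,[0,0,0],[0,0,0]],[0,[0,0,0],[0,0,0]]])

```text
time_s: 25.65
eef_pos: [481.7, 49.3, 246.7]
eef_rot: [-1.008, 1.28, 1.039]
contact_force: [0.7, 6.7, -0.6]
finger_gap: -0.4
```

```bash
python3 st.py; python3 - <<'E'
from h import *
f=grab_frame("scene");i=f["img"][170:270,200:330,::-1];cv2.imwrite("pics/v2.png",cv2.resize(i,None,fx=6,fy=6,interpolation=cv2.INTER_CUBIC))
E
```

```text
t 25.65 pos [481.7  49.3 246.7] jawyaw 76.11 down [ 0.015  0.035 -0.999] F [ 0.7  6.7 -0.6] M [1.42 0.02 0.04] gap -0.4
```

View pics/v2.png

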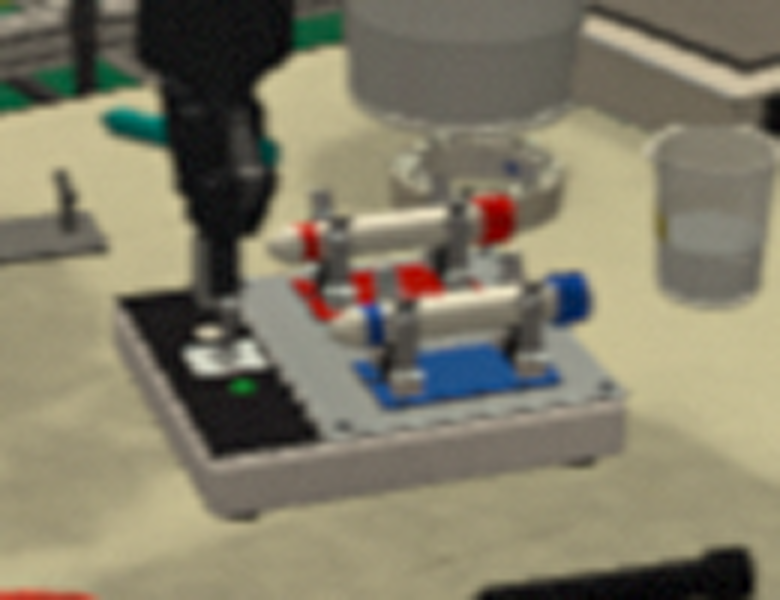

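```bash
python3 - <<'E'
from h import *
s=grab_frame("scene");a=np.radians(-14.5);uy=np.array([-np.sin(a),np.cos(a),0]);piv=np.array([486.8,54.3,45])
for y in (10.7,0,-10.7): print(y,(proj(s,piv+uy*y+[0,0,32.3])[0]-[200,170])*6)
E
```

```text
10.7 [212.38520011 284.36530525]
0 [218.4341417  293.30359126]
-10.7 [224.56833686 302.36785315]
```

The tip is now near the predicted "on" pixel and the force rose to 6.7 N, like an end stop. Back off and look.

arm_command(series=[[0,[2,10,0],[0,0,0]],[0,[3,15,5],[0,0,0]],[0,[3,15,20],[-0.5,0.5,0]],[0,[0,20,35],[-0.5,0.5,0]],[0,[0,35,35],[0,0,0]],[0,[0,38,10],[0,0,0]],[0,[0,38,0],[0,0,0]],[0,[0,30,0],[0,0,0]]])

```text
time_s: 26.42
eef_pos: [490.7, 235.3, 352.6]
eef_rot: [-0.998, 1.335, 1.004]
contact_force: [-0.0, 0.5, -0.4]
finger_gap: -0.3
```

```bash
python3 st.py; python3 meas.py; python3 - <<'E'
from h import *
f=grab_frame("top");cv2.imwrite("pics/wt.png",f["img"][:,:,::-1]);i=f["img"][160:270,170:310,::-1];cv2.imwrite("pics/w1.png",cv2.resize(i,None,fx=5,fy=5,interpolation=cv2.INTER_CUBIC))
f=grab_frame("scene");cv2.imwrite("pics/ws.png",f["img"][:,:,::-1]);i=f["img"][170:270,200:330,::-1];cv2.imwrite("pics/w2.png",cv2.resize(i,None,fx=6,fy=6,interpolation=cv2.INTER_CUBIC))
E
```

```text
t 26.42 pos [490.7 235.3 352.6] jawyaw 73.94 down [-0.007 -0.001 -1.   ] F [-0.   0.5 -0.4] M [-0.03 -0.01  0.02] gap -0.3
red cap ext along 47.61577907475299 65.96002255946789 cap lateral -12.731033942624007 12.273840997242962
 barrel lateral -4.251730132841469 15.969893337828694 2.738130070018156 tip -79.66794164360952 slope 0.010848343138785091
blue cap ext along 47.51504373731017 65.88758964875997 cap lateral -12.482203456124141 12.146284343011162
 barrel lateral -5.073834808822471 9.307853303956392 2.1161023936765666 tip -79.99587436570523 slope -0.006218544927658361
```

View pics/w1.png

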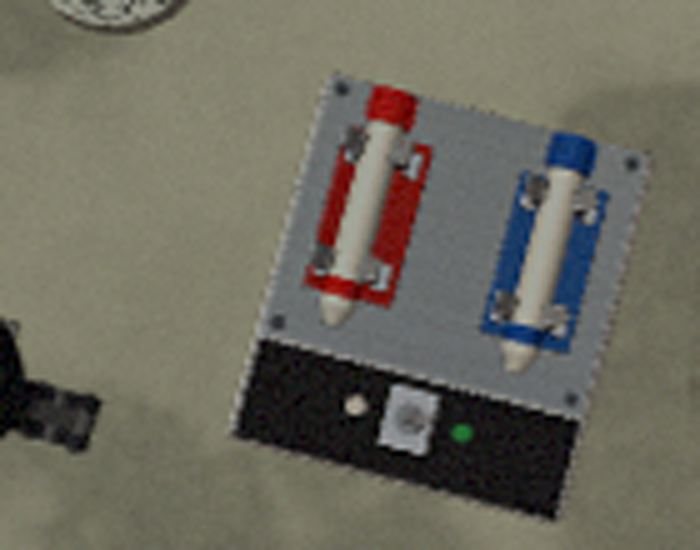

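View pics/w2.png

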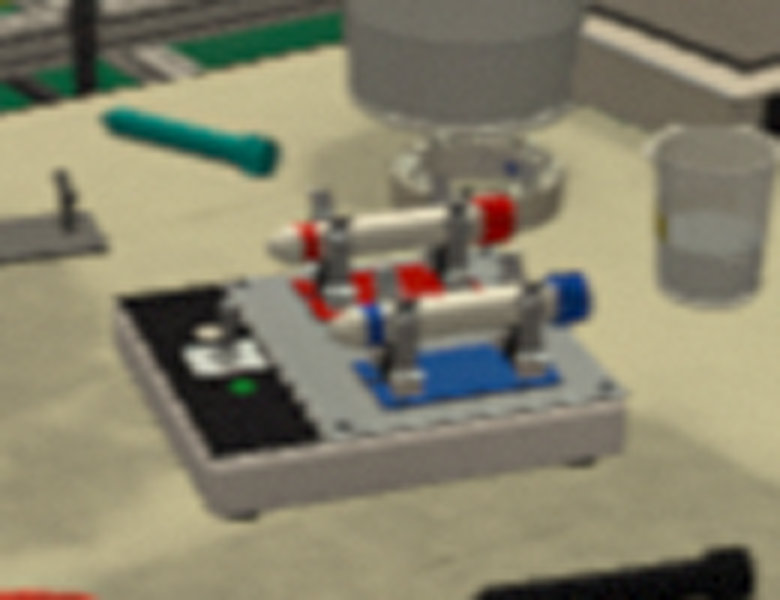

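View pics/ws.png

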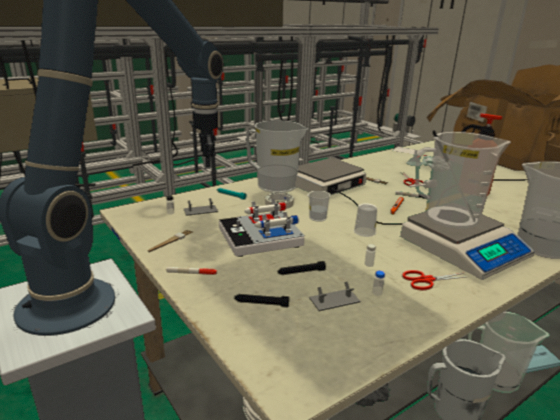

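```bash
python3 - <<'E'
import cv2,numpy as np
b=[cv2.imread(p)[232:252,238:268] for p in ("pics/top0.png","pics/wt.png")]
c=[cv2.imread(p)[212:242,220:250] for p in ("pics/scene0.png","pics/ws.png")]
k=lambda i:cv2.resize(cv2.convertScaleAbs(i,alpha=1.4),(390,int(390*i.shape[0]/i.shape[1])),interpolation=cv2.INTER_NEAREST)
cv2.imwrite("pics/x.png",np.vstack([np.hstack([k(i) for i in b]),cv2.resize(np.hstack([k(i) for i in c]),(780,330))]))
E
```

```text
(no output)
```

View pics/x.png

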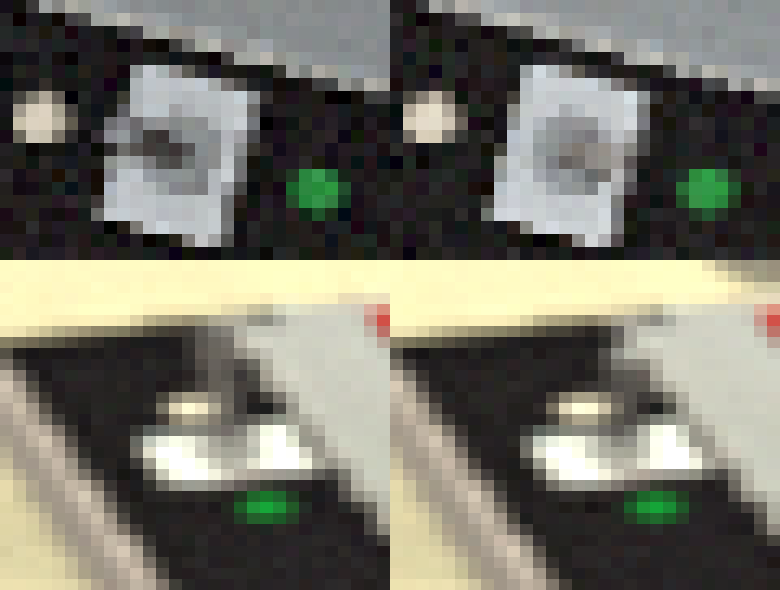

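```bash
python3 - <<'E'
from h import *
s=grab_frame("scene");f=grab_frame("top")
a=np.radians(-14.5);ux=np.array([np.cos(a),np.sin(a),0]);uy=np.array([-np.sin(a),np.cos(a),0]);piv=np.array([486.8,54.3,45])
for y in (10.7,0,-10.7): print(y,"scene",proj(s,piv+uy*y+[0,0,32.3])[0],"top",proj(f,piv+uy*y+[0,0,32.3])[0])
t0=cv2.imread("pics/top0.png",0).astype(int);t1=cv2.cvtColor(f["img"],cv2.COLOR_RGB2GRAY).astype(int)
print("cols 244..261 rows 237..248 after-before");print((t1-t0)[237:249,244:262])
s0=cv2.imread("pics/scene0.png",0).astype(int);s1=cv2.cvtColor(s["img"],cv2.COLOR_RGB2GRAY).astype(int)
print("scene cols 230..243 rows 214..228");print((s1-s0)[214:229,230:244])
E
```

```text
10.7 scene [235.39753335 217.39421754] top [246.66117933 241.82194738]
0 scene [236.40569028 218.88393188] top [250.58322743 242.84946515]
-10.7 scene [237.42805614 220.39464219] top [254.50755259 243.87757949]
cols 244..261 rows 237..248 after-before
[[  1   2   6   8   4  11  10   8  -1   1   6  -5   0  -2  -1   8   7   6]
 [ 12   8  -2  -9   8  12   7  12   9  10   9   5   9  10   2  18   2  -6]
 [ -5  -2   9   7  10  10   7  11  10   7   8   9   9   7   6   8   6   1]
 [  2  13 -10  31  12   6   8   7  10   4  13   6   8  11  -6   7  -9  -3]
 [ -5   2 -56  15  67  34   6   6   6   6   8   6   9   2  14  10  14  -2]
 [ 16 -13 -82  29  64  72  72  17  -4 -19  17  12   9   6 -12  11   7   2]
 [  8  13  12  61  76  70  60  57  27  -2   3 -11  -4   9  -8   5   0   5]
 [  6  -6   5  22  22  23  30  15  -4   1   5 -26 -16   2   7   5   4 -10]
 [  0   2  13   7   7  12   8   2  -6 -17 -56 -14  -3   9   2  -8  -2   3]
 [  8   1   5   4  12  11   8  10  10   8   9  11   4  15   9  12  11   0]
 [ -6   4  15   6   8   5   7   7   8   7  11   9  -4  12  -5  -3   1   4]
 [-12   5   6  10   8  
[... 272 characters left out ...]
2  -1   2   0 -10 -16  -6   0   3  -1   4   2   1]
 [  3   1   3   3  -9 -37 -42 -21  -5   0   0   2   1   1]
 [  3   2   5   0 -18 -41 -44  -8  -4  -1   3   5  -1   2]
 [  2   1   4   8 -12 -36 -16  30  31  14   7   0   1   2]
 [  4  -4   2   3  -8 -28 -18  19  35  20   3   0  -1   2]
 [  1   2   1   0  -3 -19 -26  -1  24  16   3   1  -1   1]
 [  4   1   2   1   0 -12 -25 -12  13  14   2   1   0   1]
 [ -1   1   2  -2   4   8  -1  -5  14  17   1   1   2   0]
 [  1   1  -1   4   8  17  17   4  11  11   1   2   2   0]
 [ -2   1  -1   1   1   6  -2  -8  -1   0   3   3  -1   2]
 [ -1   1   5   1   2   0  -6 -14 -11  -3   0   2   0   1]
 [  3   2   0   0   2   1   0  -6  -4  -2   0   2   0   3]]
```

The old tip was at top pixel (246,241.5) and is now about (254.5,244.5). Full "on" is predicted at (254.5,243.9), and the scene view shows the expected 3-row drop, so the toggle is over. I let the arm settle and hand in.

arm_command(series=[[0,[0,0,0],[0,0,0]],[0,[0,0,0],[0,0,0]],[0,[0,0,0],[0,0,0]],[0,[0,0,0],[0,0,0]],[0,[0,0,0],[0,0,0]],[0,[0,0,0],[0,0,0]],[0,[0,0,0],[0,0,0]],[0,[0,0,0],[0,0,0]]])

```text
time_s: 27.38
eef_pos: [492.0, 224.8, 349.9]
eef_rot: [-0.991, 1.349, 0.994]
contact_force: [0.1, -0.1, 0.6]
finger_gap: -0.4
```

```bash
python3 st.py; python3 -c "
from cell import *
print(hand_in())"
```

```text
t 27.38 pos [492.  224.8 349.9] jawyaw 73.16 down [-0.012 -0.007 -1.   ] F [ 0.1 -0.1  0.6] M [ 0.03 -0.03  0.  ] gap -0.4
the job is handed in; nothing more can be done
None
```

I pressed the blue-capped tube into the blue cradle and the red-capped tube into the red one, then pushed the toggle over to the green-dot side. I handed the job in at about 27 s; `hand_in()` gives no verdict.

- **Tubes:** the caps lie about 47–66 mm along from their seats, against 46–65 mm expected, so both tubes are centred to 1–2 mm. Cap heights from the two views are about 2 mm high for both, which is the calibration error. Pressing stopped at the expected depth for blue and about 1 mm above it for red.
- **Toggle:** the bat's tip is at the pixel predicted for "on" in the top view. In the scene view it dropped the full 3 rows. Its first push, low on the bat, stalled at 2.2 N, so I raised the contact and pushed again. I stopped when the force reached 6.7 N, which I took for the end stop.
- **Surroundings:** in the last pictures the vials and beaker stand where they were, by eye only. The gripper hangs clear and the wrist force is about zero.
- **Disagreement:** the height triangulated from the red band was 6 mm high. Its top-view mask ran into the red plate, so I set it aside; the scene view alone agreed within about 1.5 px.

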